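Close off the lower layer of a disc cassette and stack the second layer

ROBOT

A 6-joint arm with a two-finger parallel gripper is mounted at the origin on the work surface. World frame = base frame: x ahead of the robot, y to its left, z up, the work surface at z = 0. Lengths are in m, angles in rad, forces in N, time in s.
With the tool pointing down it reaches from about 0.375 to 0.975 m from the base axis. Payload 3.8 kg.
Tool frame: the origin (TCP) lies at the very end of the fingers, on their centre line; the grasp point (between the pads) lies 19 mm behind it; z points along the fingers, y is the line along which they close (so a half turn about z gives the same grasp; the last joint's range is limited). The gripper opens to 88 mm and grips with 3 to 60 N. Pads are 18 mm wide; open, the fingers measure 123 mm over their backs; the gripper's body (75 mm by 187 mm) begins 45 mm behind the grasp point.
Start: joints at [1.229, 0.264, 1.604, -0, 1.274, -0.037], TCP at [0.203, 0.644, 0.209] pointing down, gripper open.
Joint ranges: [-2.63, 2.63], [-0.94, 2.18], [0.31, 2.57], [-1.31, 4.45], [0, 2.66], [-2.55, 2.55]. Speed limits (rad/s): [2.57, 2.57, 3.14, 3.14, 3.14, 3.14].

INTERFACE

Orientations are given as a rotation vector (axis times angle).
In Python, from workcell import bot, eyes gives the robot as it stands.
- The arm moves only by the tool play_rows, never from a script. Its argument "steps" is a list of rows, each a list of 7 numbers: the shift along the tool's x, y, z in mm, then the turn, a rotation vector about the tool's x, y, z in rad, then the closure, from -1 (fully open) to 1 (shut). A call has 1 to 5 rows; each row shifts and turns the commanded pose from where the row before left it, along the tool's axes as they then stand; what a row does not reach is not made up. A row lasts 1/10 s, in which the tool goes at most 50 mm and 8.59 degrees, less where a joint would pass 70% of its speed; a pose out of reach is approached as far as the arm can. A call is refused whole if a number of a shift passes 50 or a number of a turn 0.15, either way. A call with a gripper value outside its range is refused whole. The fingers move at their own pace and stop on an object; "squeeze" is the grip in N (left out, the last holds). Time passes only in rows, so rows that do not move let the fingers close. It gives the time, the measured TCP pose, the force, the opening and the grip force at its end, in the units of the state.
- bot.read_state(): the state, without advancing time (a new reading comes with each control period).
- eyes.get_image(name): name is "scene" or "top"; returns the picture (420x560x3 uint8, blue, green, red); there is no depth.
- eyes.camera_model(name): a dict with "mtx" (3x3 intrinsics, pixels), "R" (3x3) and "t" (3): a world point X has camera coordinates R X + t. Camera axes: x right, y down, z forward; pixel columns grow to the right and rows downward; lengths in m; the calibration is good to about 2 mm. A picture is of the moment at which its call begins. camera_model takes no time and is no camera call.
- bot.job_done(): hands the job in; it is judged then, once.
Trained networks look in the newest picture that a camera, given by its name, has taken for a name from the list of things; names that differ only in an ending like _2 or _b are one class to them, and where a whole thing is asked for, a point or a joint stands for the part that bears it (a point fixed in the world has none). Each returns a list of dicts, best first, with "p" (0 to 1); they miss things now and then, are a little off and sometimes report something else, mostly with a low value. They report only what shows in the picture. A call takes as long as a camera call. They do not tell look-alikes from the thing itself.
- eyes.cut_out(target, camera): "region" (420x560 bool, what is visible of it) and "centre" ([column, row] in pixels, amid what is visible of it).
- eyes.landmark_of(target, camera): "centre" ([column, row] in pixels: a listed point, or the origin of a listed thing).
The state is a dict: "clock": time; "q": joint angles; "qvel": joint speeds; "tau": joint torques, N m; "tcp_pos": TCP position; "eef_rot": TCP orientation; "wrist_force": force on the tool from outside, world axes, zero at the start; "moment": the same for the moment, N m; "finger_gap": finger opening in m; "grasp_force": force on a finger pad.
Only numpy, scipy, OpenCV 4.12 (cv2) and the standard library are available. Lean on these libraries where they do the work, as an engineer would, in place of code of your own. Each camera call takes 0.05 s, during which the arm holds its last target. There are 200 camera calls.

TASK

Clip the black separator sheet into the disc cassette over the lower discs, level on its ledges with one end caught under the red lip and the other under the blue lip; the blue end has a spring plunger that must be pushed back with the sheet's edge to get it in. Then stack the yellow disc insert flat on the separator between the two lips, discs up and set down gently rather than dropped, let go of everything, and do not shift the anvil, pliers or jar.

Things in the scene. Friction and masses are not known exactly. Their poses are not given: they have to be found in the camera images.
- cassette: Grey and aluminium disc cassette fixed to the bench, 170 x 90 x 56 mm. Origin: under its middle at bench level; x along its length, blue sprung end at -x, red end at +x; z up. Over its fixed lower yellow insert (discs up to z = 34) are ledges at z = 36, at both ends beyond x = +-44. A clipped-in sheet has its centre at x = 0, underside at z = 36. Numbers for the parts are mm in this frame.
- red_lip (a point): Middle of the red lip's inner top edge, cassette (49, 0, 48) mm; axes as the cassette. The lip is 4 mm thick (underside z = 44) and runs back from x = +49 over a fixed stop face at x = +55, so it covers 6 mm of a sheet that lies against the stop. Nothing behind it is taller.
- blue_lip (a point): Middle of the blue lip's inner top edge, cassette (-49, 0, 52) mm; axes as the cassette. The lip is 5 mm thick (underside z = 47); the slot under it runs back to x = -76 with the spring plunger inside. The opening between the two lips is 98 mm long.
- cheek (a point): Top of one of the four aluminium side cheeks, cassette (55, 38.5, 56) mm. Cheeks have inner faces at y = +-35, tops at z = 56, and span x = -82 to -35 and +35 to +76. Between them, over x = -35 to +35, both long sides are open above the 8 mm base, for the fingers.
- plunger (a joint): Brass spring plunger under the blue lip, 40 mm wide, z = 37 to 46. Value (m): how far it is pushed towards cassette -x. At 0 its face is at x = -50; hard stop at 0.016. Spring 0.45 N per mm, damped. A clipped-in sheet keeps it pushed in 5 mm, against the red-end stop; the sheet's other edge clears the red lip when it is in 11 to 15 mm (5 to 7 N).
- separator: Black rigid separator sheet 110 x 66 x 6 mm, 50 to 85 g, ends and faces alike. Origin: centre of its underside; x along the 110 mm. Starts flat on the stand, overhanging it all round. Longer than the opening between the lips: it goes in tilted, blue end first and low (about 10 degrees), pushes the plunger back, is lowered level, and when let go springs back under the red lip.
- insert: Yellow disc insert, plate 92 x 66 x 12 mm with grinding discs fixed on top up to 20 mm over its underside, 125 to 255 g. Origin: centre of its underside; x along the 92 mm, y along the 66 mm, z up. Starts on the bench, discs up. Either way round will do.
- stand: Pale wooden block 90 x 44 x 30 mm fixed to the bench, the separator lies on it. Origin: centre of its underside; x along the 90 mm.
- anvil: Small loose steel bench anvil with a horn, about 50 x 115 x 52 mm, 0.9 kg. Origin: centre of its underside. Leave alone.
- pliers: Loose pliers with red handles lying flat, 150 mm long, 50 mm wide, 12 mm high. Origin: under the pivot; x towards the jaws. Leave alone.
- jar: Loose amber jar with a black cap, 52 mm across, 60 mm high. Origin: centre of its underside. Leave alone.
Things that resemble listed ones, but are neither listed nor needed, are in the scene too. Of the things that look like the insert, the middle-sized one is meant.

How it is judged:
On the way, in this order (a step that is already met when the one before it is completed fails the run):
1. the separator is clipped in: level on the ledges with both ends under the lips, and not held (z of separator in the frame of cassette between 0.034 and 0.0385 m and x of separator in the frame of cassette between -0.003 and 0.003 m and y of separator in the frame of cassette between -0.005 and 0.005 m and angle between the x axis of separator and the x axis of cassette, either way round below 0.07 rad and angle between the z axis of separator and the z axis of cassette, either way round below 0.03 rad and contact force between the fingers and separator below 0.2 N), for 0.2 s.
2. the insert sits flat on the clipped-in separator between the lips (z of separator in the frame of cassette between 0.034 and 0.0385 m and x of separator in the frame of cassette between -0.003 and 0.003 m and y of separator in the frame of cassette between -0.005 and 0.005 m and angle between the x axis of separator and the x axis of cassette, either way round below 0.07 rad and angle between the z axis of separator and the z axis of cassette, either way round below 0.03 rad and z of insert in the frame of separator between 0.0045 and 0.0075 m and z of insert in the frame of cassette between 0.04 and 0.0445 m and x of insert in the frame of cassette between -0.007 and 0.007 m and y of insert in the frame of cassette between -0.006 and 0.006 m and angle between the x axis of insert and the x axis of cassette, either way round below 0.08 rad and angle between insert's own z axis and vertical below 0.04 rad), for 0.2 s.
At the end, for the whole second after the job is handed in: Separator on the ledges, level, origin 34-38.5 mm above the cassette origin, off its middle by under 3 mm (x) and 5 mm (y); insert flat on it, discs up, origin 40-44.5 mm above the cassette origin, off the middle by under 7 mm (x) and 6 mm (y), aligned to 0.08 rad; both at rest (all of step 2 and linear speed of each of separator, insert below 0.02 m/s); the robot touches nothing.
It fails at once if the anvil is shifted by more than 20 mm (distance of anvil from where it was at the start of the episode above 0.02 m).
It fails at once if the pliers is shifted by more than 20 mm (distance of pliers from where it was at the start of the episode above 0.02 m).
It fails at once if the jar is shifted by more than 20 mm (distance of jar from where it was at the start of the episode above 0.02 m).
It fails at once if the insert falls freely (faster than 0.35 m/s, out of the fingers) (linear speed of insert above 0.35 m/s and contact force between the fingers and insert below 0.05 N).
It also fails if it takes over 64 s, if anything falls off the work surface, if the arm or the gripper's body presses on something with over 40 N, if the wrist force passes 120 N, or if a joint passes its speed limit or range.

## Working session

There is one attempt and no reset: what is moved stays moved. The work goes in short steps, Python scripts to look and compute and a tool call to move; the robot and the scene stay as the last step left them, time stands still between calls to the robot, and variables do not carry over. Pictures are saved under pics/ and viewed, at most 10 in all, crops included, and the job is handed in when it is done.

Besides the shell and the picture viewer there is one more tool, called by a JSON object that holds its "op" and its "data". play_rows: Moves the arm, as the interface text tells. Its arguments: {"type":"object","properties":{"steps":{"type":"array"},"squeeze":{"type":"number"}},"required":["steps"]}

```bash
mkdir -p pics
cat > h.py <<'E'
import numpy as np, cv2
from workcell import bot, eyes
from scipy.spatial.transform import Rotation as Ro
def ray(cam,px):
    m=eyes.camera_model(cam);K,R,t=[np.array(m[k],float) for k in('mtx','R','t')]
    d=R.T@np.linalg.solve(K,[px[0],px[1],1.]);return -R.T@t,d
def atz(cam,px,z):
    o,d=ray(cam,px);return o+d*(z-o[2])/d[2]
def proj(cam,X):
    m=eyes.camera_model(cam);K,R,t=[np.array(m[k],float) for k in('mtx','R','t')]
    c=K@(R@np.array(X,float)+t);return c[:2]/c[2]
E
python3 - <<'E'
from h import *
for c in('top','scene'):
    im=eyes.get_image(c);cv2.imwrite(f'pics/{c}0.png',im)
    print(c,ray(c,(280,210)))
    for n in('cassette','red_lip','blue_lip','cheek','separator','insert','stand','anvil','pliers','jar'):
        r=eyes.landmark_of(n,c)
        print(n,[(np.round(a['centre']).tolist(),round(a['p'],2),np.round(atz(c,a['centre'],{'red_lip':.048,'blue_lip':.052,'cheek':.056,'separator':.03}.get(n,0))[:2],3).tolist()) for a in r])
print(bot.read_state())
E
```

```text
top (array([0.31435078, 0.02095254, 1.44659743]), array([ 0.20128377, -0.01356383, -0.97947672]))
cassette [([294.0, 214.0], 0.74, [0.6, -0.04]), ([348.0, 158.0], 0.44, [0.774, -0.197]), ([222.0, 150.0], 0.17, [0.79, 0.177])]
red_lip [([296.0, 196.0], 0.79, [0.643, -0.041])]
blue_lip [([297.0, 232.0], 0.79, [0.538, -0.047]), ([222.0, 147.0], 0.3, [0.78, 0.17])]
cheek [([297.0, 233.0], 0.55, [0.537, -0.046])]
separator [([390.0, 246.0], 0.74, [0.509, -0.309])]
insert [([154.0, 295.0], 0.89, [0.362, 0.348]), ([215.0, 273.0], 0.74, [0.427, 0.18]), ([162.0, 243.0], 0.7, [0.509, 0.335])]
stand []
anvil [([224.0, 146.0], 0.6, [0.8, 0.171])]
pliers [([286.0, 153.0], 0.63, [0.784, -0.012])]
jar [([347.0, 158.0], 0.75, [0.773, -0.195])]
scene (array([ 1.24995425, -0.5668656 ,  0.84072536]), array([-0.56725544,  0.47378091, -0.67364178]))
cassette [([275.0, 234.0], 0.78, [0.598, -0.036])]
red_lip [([289.0, 227.0], 0.6, [0.638, -0.03])]
blue_lip [([255.0, 207.0], 0.91, [0.541, -0.05])]
cheek []
separator [([149.0, 255.0], 0.73, [0.502, -0.307])]
insert [([358.0, 157.0], 0.97, [0.51, 0.333]), ([
[... 233 characters left out ...]
, 314.0], 0.86, [0.77, -0.186])]
{'clock': 1.1, 'q': array([ 1.22913236e+00,  2.63918544e-01,  1.60400292e+00,  4.59744423e-05,
        1.27370657e+00, -3.68990529e-02]), 'qvel': array([-0.00073013, -0.00011248, -0.00042179,  0.00289498, -0.00051928,
       -0.00146479]), 'tau': array([ 2.31130696e-03, -5.02075517e+01, -3.57263446e+01,  7.27393641e-02,
        1.85472361e-02,  6.13913187e-07]), 'tcp_pos': array([0.20252897, 0.64388986, 0.20929163]), 'eef_rot': array([-4.76886389e-01, -3.10513618e+00,  4.15876424e-05]), 'wrist_force': array([ 0.10123   , -0.24728501, -0.47041436]), 'moment': array([ 0.0068231 ,  0.05154469, -0.02357779]), 'grasp_force': 0.0, 'finger_gap': 0.08791772954267432}
```

Run:
```python
import cv2
a=cv2.imread('pics/top0.png');cv2.imwrite('pics/top0c.png',cv2.resize(a[110:330,120:420],None,fx=2.66,fy=2.66,interpolation=cv2.INTER_CUBIC))
a=cv2.imread('pics/scene0.png');cv2.imwrite('pics/scene0c.png',cv2.resize(a[90:360,80:440],None,fx=2.2,fy=2.2,interpolation=cv2.INTER_CUBIC))
```

```text
(no output)
```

View pics/top0c.png

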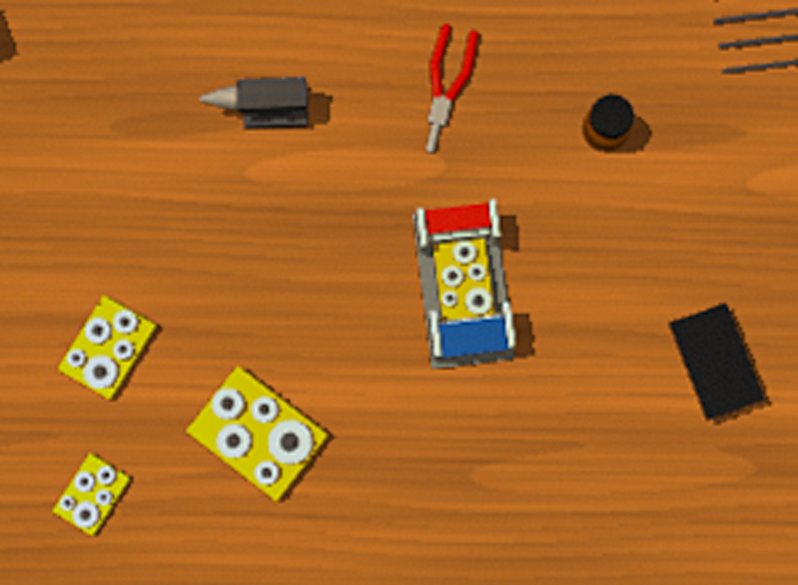

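View pics/scene0c.png

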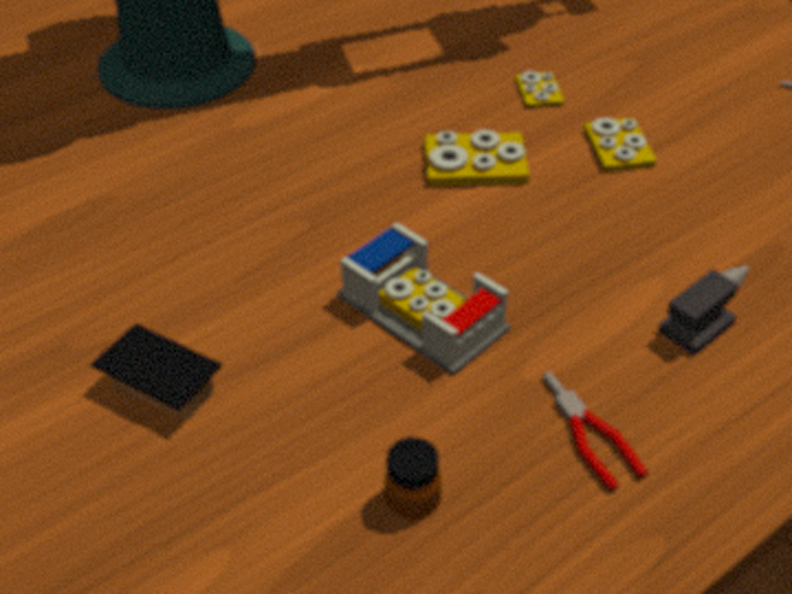

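The top view shows the cassette at pixel (294,214), with red at the far end and blue at the near end. The separator is at (390,246), and the middle-sized insert is at (162,243). The scene view agrees. Next I fit the poses by silhouette in both cameras.

```bash
cat > fit.py <<'E'
from h import *
from scipy.optimize import minimize
def box(x0,x1,y0,y1,z0,z1): return np.array([[x,y,z] for x in(x0,x1) for y in(y0,y1) for z in(z0,z1)])/1000.
MOD={'separator':[box(-55,55,-33,33,0,6)],'insert':[box(-46,46,-33,33,0,12)],
 'cassette':[box(-85,85,-45,45,0,8),box(-82,-49,-42,42,0,52),box(49,76,-42,42,0,48)]+[box(a,b,*c,0,56) for a,b in((-82,-35),(35,76)) for c in((-42,-35),(35,42))]+[box(-46,46,-33,33,8,26)]}
S=4
def sil(cam,n,p,z):
    m=np.zeros((420*S,560*S),np.uint8);R=Ro.from_euler('z',p[2]).as_matrix()
    for b in MOD[n]:
        q=np.array([proj(cam,R@v+[p[0],p[1],z]) for v in b])
        cv2.fillConvexPoly(m,cv2.convexHull(np.round((q+.5)*S).astype(np.int32)),255)
    return cv2.resize(m,(560,420),interpolation=cv2.INTER_AREA)/255.
def mask(n,cam,near):
    rs=[r for r in eyes.cut_out(n,cam)]
    rs=[r for r in rs if np.hypot(*(np.array(r['centre'])-proj(cam,near)))<25]
    return rs[0]['region'].astype(float) if rs else None
def fit(n,p0,z,cams=('top','scene')):
    M={c:mask(n,c,[p0[0],p0[1],z+.01]) for c in cams}
    out={}
    for cs in [[c] for c in cams]+[list(cams)]:
        f=lambda p:sum(np.abs(sil(c,n,p,z)-M[c]).sum()/M[c].sum() for c in cs if M[c] is not None)
        best=None
        s=np.array([.006,.006,.1])
        for k in range(2):
            st=np.array(p0 if best is None else best.x)
            best=minimize(f,st,method='Nelder-Mead',options=dict(initial_simplex=[st-s/3]+[st+s*e for e in np.eye(3)],xatol=1e-4,fatol=1e-4,maxfev=150)); s=s/2
        print(n,cs,np.round(best.x,4),round(best.fun,3))
    return best.x
E
python3 - <<'E'
from fit import *
for c in('top','scene'): eyes.get_image(c)
fit('cassette',[.6,-.038,.1],0)
fit('separator',[.505,-.308,.38],.030)
fit('insert',[.509,.334,-.57],0)
E
```

```text
Traceback (most recent call last):
  File "fit.py", line 26, in fit
    best=minimize(f,st,method='Nelder-Mead',options=dict(initial_simplex=[st-s/3]+[st+s*e for e in np.eye(3)],xatol=1e-4,fatol=1e-4,maxfev=150)); s=s/2
  File "fit.py", line 21, in <lambda>
    f=lambda p:sum(np.abs(sil(c,n,p,z)-M[c]).sum()/M[c].sum() for c in cs if M[c] is not None)
               ~~~^^^^^^^^^^^^^^^^^^^^^^^^^^^^^^^^^^^^^^^^^^^^^^^^^^^^^^^^^^^^^^^^^^^^^^^^^^^^
  File "fit.py", line 21, in <genexpr>
    f=lambda p:sum(np.abs(sil(c,n,p,z)-M[c]).sum()/M[c].sum() for c in cs if M[c] is not None)
                          ~~~^^^^^^^^^
  File "fit.py", line 10, in sil
    q=np.array([proj(cam,R@v+[p[0],p[1],z]) for v in b])
                ~~~~^^^^^^^^^^^^^^^^^^^^^^^
  File "h.py", line 10, in proj
    m=eyes.camera_model(cam);K,R,t=[np.array(m[k],float) for k in('mtx','R','t')]
ValueError: time passes only in moves, steps and waits
```

```bash
cat > h2.py <<'E'
import re
s=open('h.py').read()
s=s.replace("def ray","CM={c:[np.array(eyes.camera_model(c)[k],float) for k in('mtx','R','t')] for c in('top','scene')}\ndef ray",1)
s=re.sub(r"m=eyes.camera_model\(cam\);K,R,t=.*","K,R,t=CM[cam]",s)
open('h.py','w').write(s)
E
python3 h2.py
python3 - <<'E'
from fit import *
for c in('top','scene'): eyes.get_image(c)
fit('cassette',[.6,-.038,.1],0)
fit('separator',[.505,-.308,.38],.030)
fit('insert',[.509,.334,-.57],0)
E
```

```text
cassette ['top'] [ 0.5917 -0.0374  0.1428] 0.036
cassette ['scene'] [ 0.5903 -0.0381  0.1158] 0.059
cassette ['top', 'scene'] [ 0.5909 -0.0378  0.1302] 0.101
separator ['top'] [ 0.5109 -0.3043  0.3734] 0.053
separator ['scene'] [ 0.5084 -0.3055  0.3392] 0.112
separator ['top', 'scene'] [ 0.5107 -0.3038  0.3569] 0.173
insert ['top'] [ 0.5145  0.339  -0.4956] 0.047
insert ['scene'] [ 0.5116  0.3405 -0.4948] 0.066
insert ['top', 'scene'] [ 0.5144  0.3393 -0.5003] 0.126
```

```bash
cat > plan.py <<'E'
from h import *
def down(yaw,pitch=0):  # pitch: rotate about tool y by -> tool-frame turn
    c,s=np.cos(yaw),np.sin(yaw)
    return Ro.from_matrix(np.array([[c,s,0],[s,-c,0],[0,0,-1.]]))*Ro.from_rotvec([0,pitch,0])
def plan(wps,grip,start=None):
    """wps: list of (xyz, yaw, pitch, nrows); prints rounded rows, simulated in sequence"""
    st=bot.read_state();p=st['tcp_pos'].copy();R=Ro.from_rotvec(st['eef_rot'])
    out=[]
    for x,yaw,pitch,n in wps:
        T=down(yaw,pitch);p0,R0=p.copy(),R;dr=(R0.inv()*T).as_rotvec()
        for k in range(1,n+1):
            g=p0+(np.array(x)-p0)*k/n;G=R0*Ro.from_rotvec(dr*k/n)
            d=np.round(R.inv().apply(g-p)*1000,1);w=np.round((R.inv()*G).as_rotvec(),3)
            assert abs(w).max()<=.15 and np.linalg.norm(d)<=50,(d,w)
            p=p+R.apply(d/1000);R=R*Ro.from_rotvec(w)
            out.append([*(d+0).tolist(),*(w+0).tolist(),grip])
    for i in range(0,len(out),5):print(str(out[i:i+5]).replace(' ','').replace('.0,',','))
    return p,R
E
python3 - <<'E'
from plan import *
plan([((.44,.2,.2),1.6,0,12),((.51,-.304,.15),.36,0,12),((.51,-.304,.065),.36,0,3)],-1)
E
```

```text
[[-30,-29.3,0.8,0,0,0.103,-1],[-32.8,-26.2,0.8,0,0,0.103,-1],[-35.4,-22.6,0.7,0,0,0.103,-1],[-37.4,-18.8,0.8,0,0,0.103,-1],[-39.2,-14.9,0.8,0,0,0.103,-1]]
[[-40.6,-10.8,0.8,0,0,0.103,-1],[-41.4,-6.5,0.7,0,0,0.103,-1],[-41.9,-2.3,0.8,0,0,0.104,-1],[-41.9,2.1,0.8,0,0,0.103,-1],[-41.4,6.4,0.8,0,0,0.103,-1]]
[[-40.6,10.7,0.7,0,0,0.103,-1],[-39.3,14.7,0.8,0,0,0.103,-1],[-42.2,4.6,4.2,0,0,0.103,-1],[-41.4,8.9,4.1,0,0,0.104,-1],[-40.3,13.2,4.2,0,0,0.103,-1]]
[[-38.7,17.3,4.2,0,0,0.103,-1],[-36.8,21.1,4.1,0,0,0.104,-1],[-34.4,24.9,4.2,0,0,0.103,-1],[-31.6,28.2,4.2,0,0,0.103,-1],[-28.5,31.4,4.1,0,0,0.104,-1]]
[[-25.2,34.1,4.2,0,0,0.103,-1],[-21.5,36.5,4.2,0,0,0.103,-1],[-17.6,38.6,4.1,0,0,0.103,-1],[-13.6,40.2,4.2,0,0,0.104,-1],[0,0,28.3,0,0,0,-1]]
[[0,0,28.4,0,0,0,-1],[0,0,28.3,0,0,0,-1]]
```

{"op": "play_rows", "data": {"steps": [[-30,-29,1,0,0,0.103,-1],[-33,-26,1,0,0,0.103,-1],[-35,-23,1,0,0,0.103,-1],[-37,-19,1,0,0,0.103,-1],[-39,-15,1,0,0,0.103,-1]]}}

```text
clock: 2.2
tcp_pos: [0.3011, 0.4579, 0.2044]
eef_rot: [1.257, 2.879, 0.001]
wrist_force: [0.6, 0.3, -0.3]
finger_gap: 0.0882
grasp_force: 0.0
```

{"op": "play_rows", "data": {"steps": [[-41,-11,1,0,0,0.103,-1],[-41,-6,1,0,0,0.103,-1],[-42,-2,1,0,0,0.104,-1],[-42,2,1,0,0,0.103,-1],[-41,6,1,0,0,0.103,-1]]}}

```text
clock: 2.7
tcp_pos: [0.4002, 0.2732, 0.1996]
eef_rot: [1.95, 2.462, 0.001]
wrist_force: [0.6, 0.4, -0.3]
finger_gap: 0.088
grasp_force: 0.0
```

{"op": "play_rows", "data": {"steps": [[-41,11,1,0,0,0.103,-1],[-39,15,1,0,0,0.103,-1],[-42,5,4,0,0,0.103,-1],[-41,9,4,0,0,0.104,-1],[-40,13,4,0,0,0.103,-1]]}}

```text
clock: 3.2
tcp_pos: [0.4579, 0.074, 0.1855]
eef_rot: [2.514, 1.883, 0.001]
wrist_force: [1.2, 0.7, 0.3]
finger_gap: 0.0884
grasp_force: 0.0
```

{"op": "play_rows", "data": {"steps": [[-39,17,4,0,0,0.103,-1],[-37,21,4,0,0,0.104,-1],[-34,25,4,0,0,0.103,-1],[-32,28,4,0,0,0.103,-1],[-28,31,4,0,0,0.104,-1]]}}

```text
clock: 3.7
tcp_pos: [0.4864, -0.1358, 0.1656]
eef_rot: [2.912, 1.177, 0.001]
wrist_force: [1.8, 0.3, -0.0]
finger_gap: 0.0884
grasp_force: 0.0
```

{"op": "play_rows", "data": {"steps": [[-25,34,4,0,0,0.103,-1],[-21,36,4,0,0,0.103,-1],[-18,39,4,0,0,0.103,-1],[-14,40,4,0,0,0.104,-1],[0,0,20,0,0,0,-1]]}}

```text
clock: 4.2
tcp_pos: [0.5117, -0.308, 0.132]
eef_rot: [3.086, 0.551, 0.008]
wrist_force: [0.1, -0.3, 0.8]
finger_gap: 0.0881
grasp_force: 0.0
```

{"op": "play_rows", "data": {"steps": [[0,0,0,0,0,0,-1],[0,0,0,0,0,0,-1]]}}

```text
clock: 4.4
tcp_pos: [0.5084, -0.301, 0.1287]
eef_rot: [-3.089, -0.562, 0.002]
wrist_force: [0.3, -0.9, -0.1]
finger_gap: 0.0882
grasp_force: 0.0
```

Run:
```python
from plan import *
s=bot.read_state();print(s['clock'],s['tcp_pos'],s['wrist_force'])
plan([((.51,-.304,.065),.36,0,2),((.51,-.304,.023),.36,0,2)],-1)
```

```text
4.4 [ 0.50843642 -0.3009836   0.12874671] [ 0.25567923 -0.8885202  -0.087158  ]
[[0.2,1.7,31.9,-0.001,0.001,0,-1],[0.2,1.8,31.8,-0.001,0,0,-1],[0,0,21,0,0,0,-1],[0,-0.1,21,0,0,0,-1]]
```

{"op": "play_rows", "data": {"steps": [[0,2,25,0,0,0,-1],[0,1,25,0,0,0,-1],[0,0,25,0,0,0,-1],[0,0,20,0,0,0,-1],[0,0,10,0,0,0,-1]]}}

```text
clock: 4.9
tcp_pos: [0.5097, -0.3028, 0.0235]
eef_rot: [-3.089, -0.565, 0.002]
wrist_force: [-0.4, -0.5, -0.9]
finger_gap: 0.0881
grasp_force: 0.0
```

{"op": "play_rows", "data": {"steps": [[0,0,0,0,0,0,0],[0,0,0,0,0,0,0.4],[0,0,0,0,0,0,1],[0,0,0,0,0,0,1],[0,0,0,0,0,0,1]], "squeeze": 30}}

```text
clock: 5.4
tcp_pos: [0.5108, -0.3048, 0.0253]
eef_rot: [3.09, 0.562, 0.002]
wrist_force: [0.1, -0.2, -0.9]
finger_gap: 0.0502
grasp_force: 0.0
```

{"op": "play_rows", "data": {"steps": [[0,0,0,0,0,0,1],[0,0,0,0,0,0,1],[0,0,0,0,0,0,1]]}}

```text
clock: 5.7
tcp_pos: [0.5102, -0.3045, 0.0243]
eef_rot: [3.091, 0.562, -0.0]
wrist_force: [-0.3, -0.4, 0.1]
finger_gap: 0.0259
grasp_force: 0.0
```

Run:
```python
from h import *
a=eyes.get_image('top');b=eyes.get_image('scene')
f=lambda im,r,c:cv2.resize(im[r:r+160,c:c+130],None,fx=3,fy=3,interpolation=cv2.INTER_CUBIC)
cv2.imwrite('pics/p1.png',np.hstack([f(a,160,320),f(b,170,90)]))
print(bot.read_state())
```

```text
{'clock': 5.8, 'q': array([-5.79934081e-01,  2.91529775e-01,  1.93931479e+00,  1.98486599e-05,
        9.10843410e-01,  6.31129605e-01]), 'qvel': array([ 0.00013519, -0.00092481, -0.00122413,  0.00041757,  0.00062498,
       -0.00069389]), 'tau': array([-1.89814724e-03, -4.55279517e+01, -2.95513594e+01,  5.59183827e-02,
       -3.28549824e-02,  1.76467479e-04]), 'tcp_pos': array([ 0.51014401, -0.30440834,  0.02424804]), 'eef_rot': array([-3.09083892e+00, -5.61992220e-01,  9.15815808e-05]), 'wrist_force': array([ 0.03695241, -0.07117068, -0.01944499]), 'moment': array([-0.06940393,  0.13746714, -0.00868597]), 'grasp_force': 0.0, 'finger_gap': 0.018375484394358182}
```

View pics/p1.png

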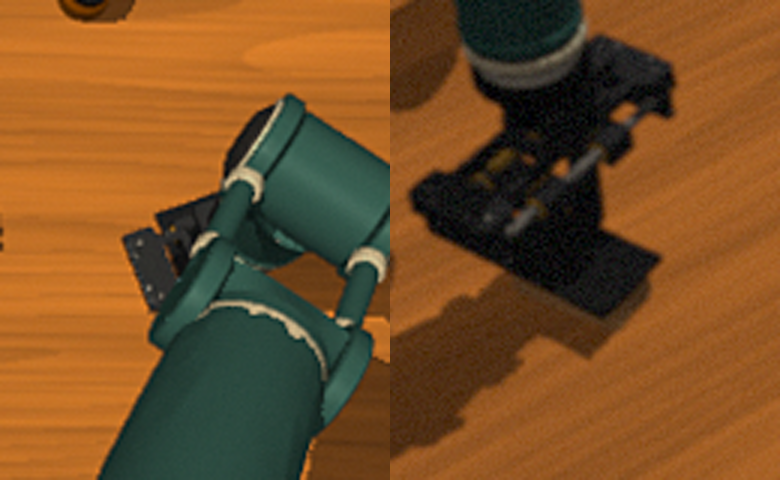

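Run:
```python
from h import *
s=bot.read_state();p=s['tcp_pos'];R=Ro.from_rotvec(s['eef_rot'])
for z in(-64,-84,-110):
  for x in(-37,37):
    for y in(-93,93):print(z,x,y,proj('scene',p+R.apply([x/1e3,y/1e3,z/1e3])).round(),proj('top',p+R.apply([x/1e3,y/1e3,z/1e3])).round())
print('tcp',proj('scene',p),proj('top',p))
c=lambda x,y,z:proj('scene',[.51+.936*x-.35*y,-.304+.35*x+.936*y,z]).round()
print([c(x,y,.036) for x in(-.055,.055) for y in(-.033,.033)])
a=cv2.imread('pics/p1.png')
b=eyes.get_image('scene')[195:300,90:230]
b=cv2.convertScaleAbs(b,alpha=2.5,beta=20)
cv2.imwrite('pics/p2.png',cv2.resize(b,None,fx=5.5,fy=5.5,interpolation=cv2.INTER_CUBIC))
```

```text
-64 -37 -93 [163. 205.] [366. 267.]
-64 -37 93 [101. 260.] [430. 244.]
-64 37 -93 [190. 217.] [356. 241.]
-64 37 93 [130. 274.] [420. 219.]
-84 -37 -93 [161. 199.] [368. 267.]
-84 -37 93 [ 99. 253.] [432. 243.]
-84 37 -93 [189. 210.] [357. 240.]
-84 37 93 [128. 267.] [422. 217.]
-110 -37 -93 [160. 190.] [369. 266.]
-110 -37 93 [ 96. 243.] [435. 242.]
-110 37 -93 [187. 201.] [359. 239.]
-110 37 93 [125. 258.] [425. 216.]
tcp [152.37034616 258.33675833] [387.81551004 245.88619937]
[array([121., 255.]), array([142., 236.]), array([162., 275.]), array([182., 254.])]
```

View pics/p2.png

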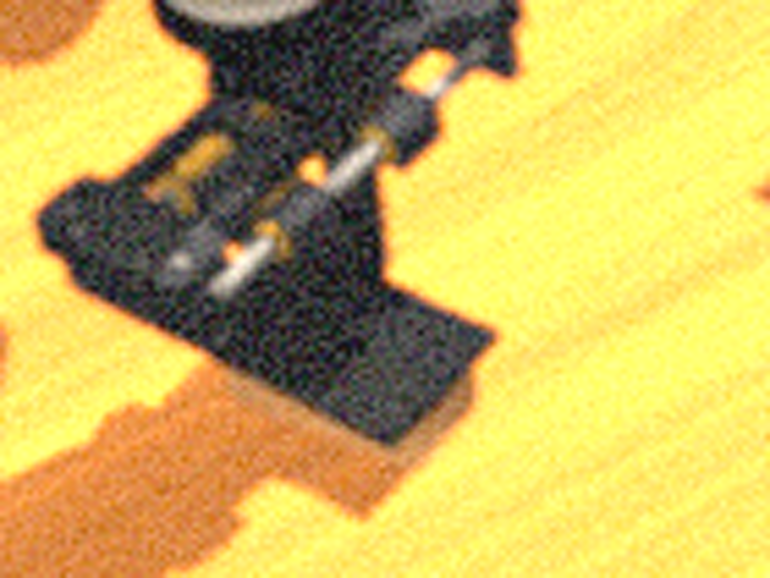

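The sheet hasn't moved, yet the fingers closed without touching anything. The gripper also looks higher than the reported pose projects to. I'll probe downward slowly with the fingers closed to find the true tip height.

{"op": "play_rows", "data": {"steps": [[0,0,0,0,0,0,1],[0,0,3,0,0,0,1],[0,0,3,0,0,0,1],[0,0,0,0,0,0,1]]}}

```text
clock: 6.25
tcp_pos: [0.5097, -0.3041, 0.0175]
eef_rot: [-3.09, -0.562, 0.001]
wrist_force: [0.3, -0.2, 0.3]
finger_gap: 0.0007
grasp_force: 0.0
```

{"op": "play_rows", "data": {"steps": [[0,0,4,0,0,0,1],[0,0,0,0,0,0,1],[0,0,4,0,0,0,1],[0,0,0,0,0,0,1]]}}

```text
clock: 6.65
tcp_pos: [0.5098, -0.3042, 0.0097]
eef_rot: [-3.09, -0.562, 0.001]
wrist_force: [0.4, 0.3, 0.2]
finger_gap: 0.0003
grasp_force: 0.0
```

Run:
```python
from h import *
b=eyes.get_image('scene')[195:300,90:230]
b=cv2.convertScaleAbs(b,alpha=2.5,beta=20)
a=eyes.get_image('top')[200:290,340:460];a=cv2.convertScaleAbs(a,alpha=2.5,beta=20)
r=lambda i,w:cv2.resize(i,(w,420),interpolation=cv2.INTER_CUBIC)
cv2.imwrite('pics/p3.png',np.hstack([r(b,420),r(a,380)]))
print(bot.read_state()['wrist_force'])
```

```text
[0.33082872 0.25273342 0.1489249 ]
```

View pics/p3.png

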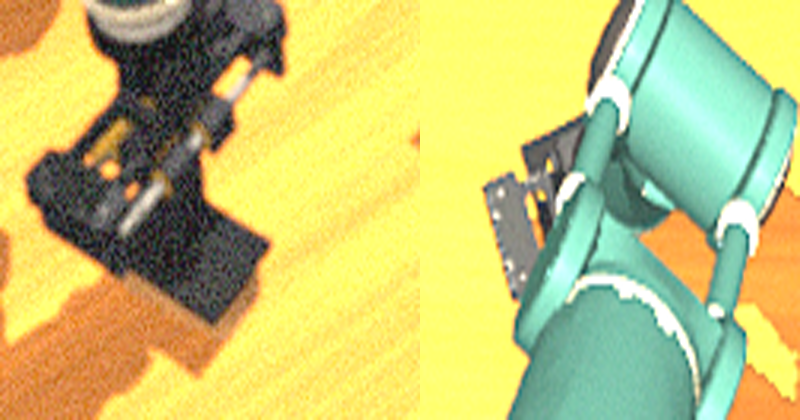

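{"op": "play_rows", "data": {"steps": [[0,0,3,0,0,0,1],[0,0,0,0,0,0,1],[0,0,2,0,0,0,1],[0,0,0,0,0,0,1]]}}

```text
clock: 7.15
tcp_pos: [0.5104, -0.3045, 0.007]
eef_rot: [-3.091, -0.562, 0.0]
wrist_force: [-3.2, 2.3, 10.3]
finger_gap: 0.0005
grasp_force: 5.3
```

Contact comes at reported z ≈ 8 mm, while the sheet top is at 36 mm. The true finger tip is therefore about 28 mm above the reported TCP. I'll lift, open and check the fingers in the picture, including sideways.

{"op": "play_rows", "data": {"steps": [[0,0,-10,0,0,0,0],[0,0,-30,0,0,0,-1],[0,0,-30,0,0,0,-1],[0,0,-30,0,0,0,-1],[0,0,0,0,0,0,-1]]}}

```text
clock: 7.65
tcp_pos: [0.5137, -0.3067, 0.111]
eef_rot: [3.084, 0.561, 0.011]
wrist_force: [-0.0, -0.1, 0.6]
finger_gap: 0.0385
grasp_force: 0.0
```

{"op": "play_rows", "data": {"steps": [[0,0,0,0,0,0,-1],[0,0,0,0,0,0,-1],[0,0,0,0,0,0,-1],[0,0,0,0,0,0,-1],[0,0,0,0,0,0,-1]]}}

```text
clock: 8.15
tcp_pos: [0.5096, -0.304, 0.1042]
eef_rot: [-3.09, -0.562, 0.002]
wrist_force: [0.6, 1.1, 0.0]
finger_gap: 0.0786
grasp_force: 0.0
```

Run:
```python
from h import *
s=bot.read_state();p=s['tcp_pos'];R=Ro.from_rotvec(s['eef_rot']);print(p,s['finger_gap'],s['wrist_force'])
b=eyes.get_image('scene');b=cv2.convertScaleAbs(b[160:290,80:240],alpha=2.5,beta=20)
b=cv2.resize(b,None,fx=4.5,fy=4.5,interpolation=cv2.INTER_CUBIC)
for dz,col in((0,(0,0,255)),(.028,(255,0,0))):
  for y in(-.061,-.044,.044,.061):
    for x in(-.009,.009):
      q=(proj('scene',p+[0,0,dz]+R.apply([x,y,0]))-[80,160]+.5)*4.5
      cv2.circle(b,tuple(int(v) for v in q),3,col,-1)
cv2.imwrite('pics/p4.png',b)
```

```text
[ 0.50963752 -0.30404846  0.10422674] 0.07855919507476766 [0.57722238 1.07987437 0.02398059]
```

View pics/p4.png

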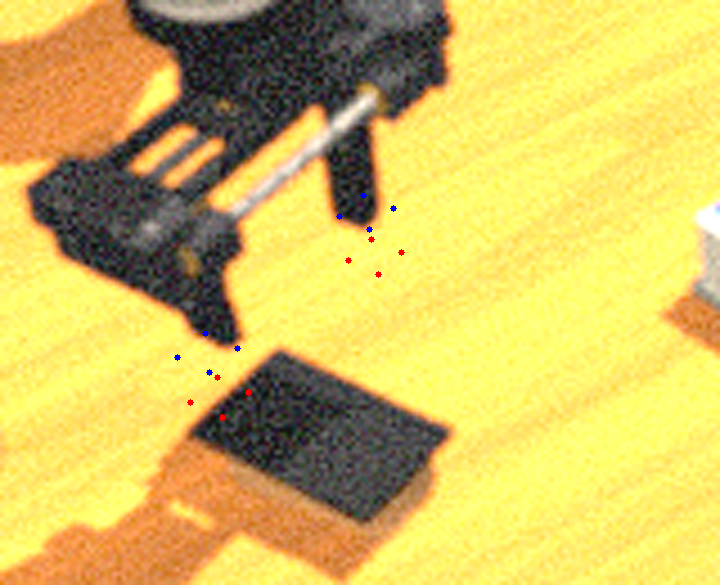

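The blue markers, projected with a +28 mm offset, match the finger tips at about (230,345) and (355,220). The red ones, at the reported pose, don't. I'll grasp with that offset applied.

{"op": "play_rows", "data": {"steps": [[0,0,20,0,0,0,-1],[0,0,25,0,0,0,-1],[0,0,25,0,0,0,-1],[0,0,25,0,0,0,-1],[0,0,14,0,0,0,-1]]}}

```text
clock: 8.7
tcp_pos: [0.5088, -0.3035, -0.0061]
eef_rot: [-3.089, -0.562, 0.004]
wrist_force: [-0.6, -0.7, 0.3]
finger_gap: 0.0882
grasp_force: 0.0
```

{"op": "play_rows", "data": {"steps": [[0,0,0,0,0,0,0],[0,0,0,0,0,0,1],[0,0,0,0,0,0,1],[0,0,0,0,0,0,1],[0,0,0,0,0,0,1]], "squeeze": 30}}

```text
clock: 9.2
tcp_pos: [0.5113, -0.3052, -0.0022]
eef_rot: [3.089, 0.562, 0.003]
wrist_force: [0.4, -0.2, 2.6]
finger_gap: 0.0653
grasp_force: 30.0
```

{"op": "play_rows", "data": {"steps": [[0,0,0,0,0,0,1],[0,0,-5,0,0,0,1],[0,0,-15,0,0,0,1],[0,0,-25,0,0,0,1],[0,0,-25,0,0,0,1]]}}

```text
clock: 9.7
tcp_pos: [0.5096, -0.304, 0.0672]
eef_rot: [-3.09, -0.562, 0.002]
wrist_force: [-0.2, -0.5, -0.7]
finger_gap: 0.0654
grasp_force: 30.0
```

{"op": "play_rows", "data": {"steps": [[0,0,-15,0,0,0,1],[0,0,-5,0,0,0,1],[0,0,0,0,0,0,1]]}}

```text
clock: 10.0
tcp_pos: [0.5106, -0.3047, 0.0872]
eef_rot: [3.09, 0.562, 0.002]
wrist_force: [0.3, 0.6, -0.3]
finger_gap: 0.0656
grasp_force: 30.0
```

```bash
cat >> plan.py <<'E'
CAS=np.array([.591,-.0378]);CY=.13;H=.032
def tcp(xb,zb,th,y=0):
    """reported TCP for blue bottom edge at cassette x=xb mm, z=zb mm, tilt th rad"""
    u=np.array([np.cos(th),np.sin(th)]);n=np.array([-u[1],u[0]])
    c=np.array([xb,zb])/1000+.055*u-H*n
    R=np.array([[np.cos(CY),-np.sin(CY)],[np.sin(CY),np.cos(CY)]])
    return np.array([*(CAS+R@[c[0],y/1000]),c[1]])
E
python3 - <<'E'
from plan import *
s=bot.read_state();print(s['tcp_pos'],s['finger_gap'],s['wrist_force'],s['grasp_force'])
t=tcp(-45,66,.14);print(t)
plan([(t,.13,.14,9)],1)
E
```

```text
[ 0.51059265 -0.30465398  0.08723392] 0.06564300495687486 [ 0.26688613  0.64522874 -0.25155956] 29.9998676776886
[ 0.60480974 -0.03599455  0.04198796]
[[20.3,-24.3,5,-0.002,0.015,0.026,1],[19.6,-24.7,5.3,-0.001,0.016,0.025,1],[18.9,-25.3,5.5,-0.002,0.015,0.026,1],[18.1,-25.8,5.8,-0.002,0.015,0.025,1],[17.4,-26.2,6,-0.001,0.016,0.026,1]]
[[16.6,-26.7,6.2,-0.002,0.015,0.025,1],[15.8,-27.1,6.5,-0.002,0.016,0.026,1],[15.1,-27.5,6.6,-0.001,0.015,0.025,1],[14.2,-27.9,6.8,-0.002,0.015,0.026,1]]
```

{"op": "play_rows", "data": {"steps": [[20,-24,5,-0.002,0.015,0.026,1],[20,-25,5,-0.001,0.016,0.025,1],[19,-25,5,-0.002,0.015,0.026,1],[18,-26,5,-0.002,0.015,0.025,1],[17,-26,5,-0.001,0.016,0.026,1]]}}

```text
clock: 10.5
tcp_pos: [0.561, -0.1539, 0.0617]
eef_rot: [-3.111, -0.36, -0.117]
wrist_force: [-0.2, 0.6, -0.1]
finger_gap: 0.0653
grasp_force: 30.0
```

{"op": "play_rows", "data": {"steps": [[17,-27,6,-0.002,0.015,0.025,1],[16,-27,6,-0.002,0.016,0.026,1],[15,-28,6,-0.001,0.015,0.025,1],[14,-28,7,-0.002,0.015,0.026,1],[0,0,0,0,0,0,1]]}}

```text
clock: 11.0
tcp_pos: [0.6022, -0.0319, 0.0421]
eef_rot: [-3.116, -0.206, -0.209]
wrist_force: [0.3, 0.4, -1.6]
finger_gap: 0.0655
grasp_force: 30.0
```

{"op": "play_rows", "data": {"steps": [[0,0,0,0,0,0,1],[0,0,0,0,0,0,1]]}}

```text
clock: 11.2
tcp_pos: [0.6034, -0.0359, 0.0441]
eef_rot: [-3.118, -0.202, -0.214]
wrist_force: [-0.1, -0.2, -0.6]
finger_gap: 0.0655
grasp_force: 30.0
```

```bash
sed -i 's/H=.032$/H=.0325/' plan.py
cat >> plan.py <<'E'
def sheet_now():
    """cassette-frame estimate (mm, rad) of blue bottom edge and side offset from state"""
    s=bot.read_state();R=Ro.from_rotvec(s['eef_rot']).as_matrix();P=s['tcp_pos']
    c=P-R[:,2]*H-R[:,0]*.055;m=P-R[:,2]*H
    Q=np.array([[np.cos(CY),np.sin(CY)],[-np.sin(CY),np.cos(CY)]])
    f=Q@s['wrist_force'][:2]
    print('t',s['clock'],'blue edge',(Q@(c[:2]-CAS)*1e3).round(1),(c[2]*1e3).round(1),'mid',(Q@(m[:2]-CAS)*1e3).round(1),'tilt',np.arcsin(R[2,0]).round(3),'roll',np.arcsin(R[2,1]).round(3),'yaw',(np.arctan2(R[1,0],R[0,0])-CY).round(3),'F',f.round(1),s['wrist_force'][2].round(1),'gap',s['finger_gap'])
E
python3 - <<'E'
from plan import *
sheet_now()
a=eyes.get_image('top')[150:280,230:360];b=eyes.get_image('scene')[150:280,210:340]
r=lambda i:cv2.resize(cv2.convertScaleAbs(i,alpha=1.6,beta=10),(400,400),interpolation=cv2.INTER_CUBIC)
cv2.imwrite('pics/p5.png',np.hstack([r(a),r(b)]))
E
```

```text
t 11.2 blue edge [-46.4   0.3] 68.8 mid [8.1 0.3] tilt 0.137 roll -0.001 yaw -0.001 F [-0.1 -0.2] -0.6 gap 0.06552381624370339
```

View pics/p5.png

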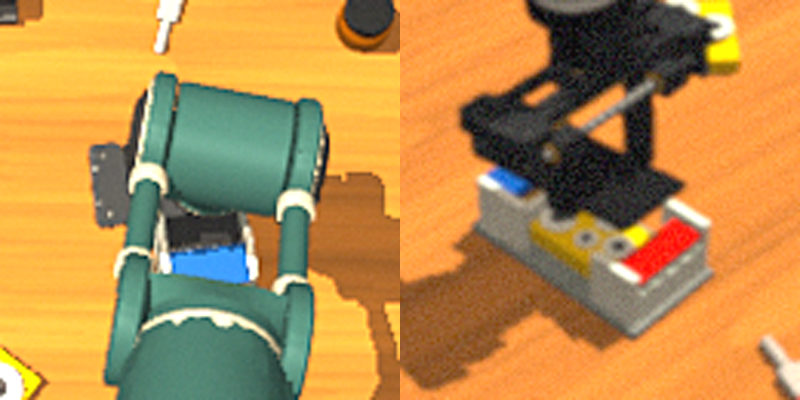

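Run:
```python
from plan import *
s=bot.read_state();R=Ro.from_rotvec(s['eef_rot']).as_matrix();P=s['tcp_pos']
for nm,base in(('tool',P-R[:,2]*(H+.006)),('world',P+[0,0,.028]-R[:,2]*(H+.006-.028))):
  for cam,o,k in(('scene',(210,150),400),('top',(230,150),0)):
    print(nm,cam,[((proj(cam,base+R[:,0]*x+R[:,1]*y)-o)*400/130+[k,0]).round() .tolist() for x in(-.055,.055) for y in(-.033,.033)])
Q=lambda x,y,z:np.array([*(CAS+np.array([[np.cos(CY),-np.sin(CY)],[np.sin(CY),np.cos(CY)]])@[x,y]),z])
for cam,o,k in(('scene',(210,150),400),('top',(230,150),0)):
  print(cam,'bluelip,redlip inner ends',[((proj(cam,Q(x,y,z))-o)*400/130+[k,0]).round().tolist() for x,z in((-.049,.052),(.049,.048)) for y in(.035,-.035)])
```

```text
tool scene [[578.0, 130.0], [515.0, 172.0], [688.0, 182.0], [624.0, 229.0]]
tool top [[168.0, 247.0], [242.0, 239.0], [154.0, 124.0], [228.0, 116.0]]
world scene [[582.0, 132.0], [519.0, 174.0], [692.0, 184.0], [629.0, 231.0]]
world top [[167.0, 242.0], [241.0, 235.0], [154.0, 119.0], [228.0, 112.0]]
scene bluelip,redlip inner ends [[578.0, 150.0], [513.0, 195.0], [674.0, 215.0], [609.0, 264.0]]
top bluelip,redlip inner ends [[165.0, 254.0], [242.0, 245.0], [153.0, 149.0], [229.0, 141.0]]
```

Both pictures fit the model where the offset is fixed to the tool (sheet corners at about (685,185) and (620,225)). The sheet is centred between the cheeks. Next I lower it.

Run:
```python
from plan import *
plan([(tcp(-44.5,60,.14),CY,.14,2),(tcp(-44.5,42,.14),CY,.14,3)],1)
```

```text
[[0.1,-0.1,4.7,0,0.001,-0.001,1],[0.2,-0.1,4.6,-0.001,0.001,-0.001,1],[-0.8,0,5.9,0,0,0,1],[-0.9,0,6,0,0,0,1],[-0.8,0,5.9,0,0,0,1]]
```

{"op": "play_rows", "data": {"steps": [[0.1,-0.1,4.7,0,0.001,-0.001,1],[0.2,-0.1,4.6,0,0.001,0,1],[-0.8,0,6,0,0,0,1],[-0.9,0,6,0,0,0,1],[-0.8,0,6,0,0,0,1]]}}

```text
clock: 11.8
tcp_pos: [0.6072, -0.0354, 0.0187]
eef_rot: [-3.118, -0.203, -0.224]
wrist_force: [-10.6, -1.3, 37.7]
finger_gap: 0.0655
grasp_force: 30.0
```

{"op": "play_rows", "data": {"steps": [[0,0,0,0,0,0,1],[0,0,0,0,0,0,1]]}}

```text
clock: 12.0
tcp_pos: [0.6072, -0.0354, 0.0189]
eef_rot: [-3.118, -0.204, -0.224]
wrist_force: [-2.2, -0.7, 8.2]
finger_gap: 0.0652
grasp_force: 30.0
```

Run:
```python
from plan import *
sheet_now()
plan([(tcp(-44.5,38,.14),CY,.14,2),(tcp(-52,38,.14),CY,.14,3)],1)
```

```text
t 12.0 blue edge [-42.7   0.3] 43.2 mid [11.7  0.3] tilt 0.143 roll 0.0 yaw 0.0 F [-2.3 -0.4] 8.2 gap 0.06521615405196995
[[-1.3,0.1,2.5,0,-0.002,0,1],[-1.3,0.2,2.6,0,-0.001,0,1],[-2.5,0,-0.4,0,0,0,1],[-2.5,0,-0.3,0,0,0,1],[-2.5,0,-0.4,0,0,0,1]]
```

Something touched early, with the edge estimated at z = 43. I'll look.

Run:
```python
from plan import *
a=eyes.get_image('top')[205:255,265:325];b=eyes.get_image('scene')[185:265,235:325]
r=lambda i,w,h:cv2.resize(cv2.convertScaleAbs(i,alpha=2,beta=15),(w,h),interpolation=cv2.INTER_CUBIC)
cv2.imwrite('pics/p6.png',np.hstack([r(a,300,500),r(b,500,500)]))
s=bot.read_state();R=Ro.from_rotvec(s['eef_rot']).as_matrix();P=s['tcp_pos'];base=P-R[:,2]*(H+.006)
f=lambda X:(((proj('top',X)-[265,205]+.5)*[5,10]).round(),((proj('scene',X)-[235,185]+.5)*[500/90,500/80]+[300,0]).round())
for x in(-.055,.055):
  for y in(-.033,.033):print('sheet',x,y,f(base+R[:,0]*x+R[:,1]*y))
Q=lambda x,y,z:np.array([*(CAS+np.array([[np.cos(CY),-np.sin(CY)],[np.sin(CY),np.cos(CY)]])@[x,y]),z])
for x,z in((-.049,.052),(.049,.048),(.035,.056)):
  for y in(.035,-.035):print('lip/cheek',x,y,f(Q(x,y,z)))
```

```text
sheet -0.055 -0.033 (array([ 97., 261.]), array([493., 104.]))
sheet -0.055 0.033 (array([215., 235.]), array([381., 190.]))
sheet 0.055 -0.033 (array([  76., -132.]), array([687., 211.]))
sheet 0.055 0.033 (array([ 193., -157.]), array([576., 305.]))
lip/cheek -0.049 0.035 (array([ 95., 279.]), array([486.,  90.]))
lip/cheek -0.049 -0.035 (array([221., 252.]), array([367., 180.]))
lip/cheek 0.049 0.035 (array([ 76., -61.]), array([658., 221.]))
lip/cheek 0.049 -0.035 (array([199., -87.]), array([541., 320.]))
lip/cheek 0.035 0.035 (array([ 79., -19.]), array([633., 187.]))
lip/cheek 0.035 -0.035 (array([203., -45.]), array([515., 284.]))
```

View pics/p6.png

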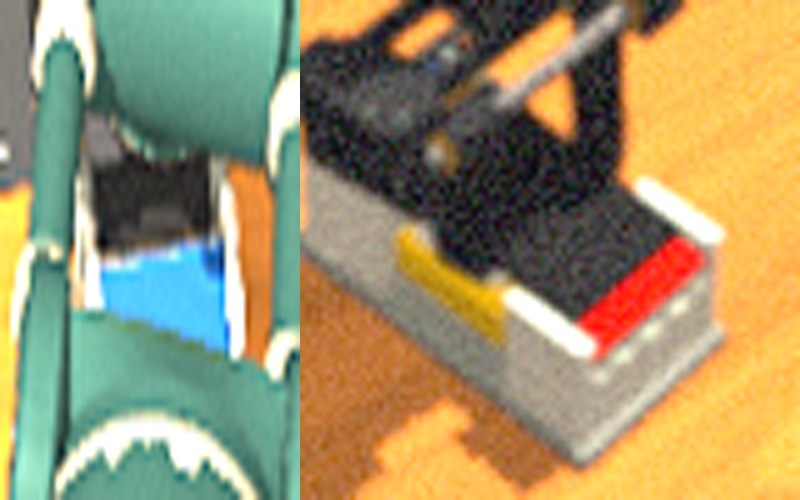

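The sheet's red end looks lower than predicted, so it may have turned in the grip. The wrist moment should show which end is touching.

Run:
```python
from plan import *
s=bot.read_state();Q=np.array([[np.cos(CY),np.sin(CY)],[-np.sin(CY),np.cos(CY)]])
F=np.r_[Q@s['wrist_force'][:2],s['wrist_force'][2]];M=np.r_[Q@s['moment'][:2],s['moment'][2]]
print(F,M,'x=',-M[1]/F[2]*1e3,'y=',M[0]/F[2]*1e3,s['grasp_force'])
sheet_now()
```

```text
[-1.59753344 -1.60854611  7.26213572] [-0.20058264  0.32967615 -0.05580783] x= -45.39658354597191 y= -27.62033708409137 30.002405047416687
t 12.1 blue edge [-42.7   0.3] 43.2 mid [11.8  0.3] tilt 0.143 roll 0.0 yaw 0.001 F [-1.6 -1.6] 7.3 gap 0.06559900448317656
```

{"op": "play_rows", "data": {"steps": [[1,0,-4,0,0,0,1],[1,0,-8,0,0,0,1],[1,0,-8,0,0,0,1],[0,0,-4,0,0,0,1],[0,0,0,0,0,0,1]]}}

```text
clock: 12.6
tcp_pos: [0.6058, -0.0346, 0.0427]
eef_rot: [-3.117, -0.204, -0.222]
wrist_force: [0.1, 0.6, -0.5]
finger_gap: 0.0651
grasp_force: 30.0
```

{"op": "play_rows", "data": {"steps": [[0,0,0,0,0,0,1],[0,0,0,0,0,0,1]]}}

```text
clock: 12.8
tcp_pos: [0.6049, -0.0347, 0.0413]
eef_rot: [-3.117, -0.204, -0.218]
wrist_force: [0.2, 0.1, -0.5]
finger_gap: 0.0653
grasp_force: 30.0
```

```bash
cat > ov.py <<'E'
from plan import *
def overlay(name,tilts=(0,-.07,-.14),cols=((0,0,255),(0,255,0),(255,0,0))):
    a=eyes.get_image('top');b=eyes.get_image('scene');out=[]
    s=bot.read_state();R0=Ro.from_rotvec(s['eef_rot']);P=s['tcp_pos'];mid=P-R0.as_matrix()[:,2]*(H+.003)
    for im,cam,(x0,y0,w,h) in((a,'top',(262,200,60,75)),(b,'scene',(245,175,80,100))):
        k=400/w;c=cv2.resize(cv2.convertScaleAbs(im[y0:y0+h,x0:x0+w],alpha=1.7,beta=15),(400,int(h*k)),interpolation=cv2.INTER_CUBIC)
        g=lambda X:tuple(int(v) for v in (proj(cam,X)-[x0,y0]+.5)*k)
        for t,col in zip(tilts,cols):
            R=(R0*Ro.from_rotvec([0,t,0])).as_matrix()
            e=-.055 if cam=='top' else .055
            for z in(-.003,.003):cv2.line(c,g(mid+R@[e,-.033,z]),g(mid+R@[e,.033,z]),col,1)
        Q=lambda x,y,z:np.array([*(CAS+np.array([[np.cos(CY),-np.sin(CY)],[np.sin(CY),np.cos(CY)]])@[x,y]),z])
        for x,z in((-.049,.052),(.049,.048)):cv2.line(c,g(Q(x,-.035,z)),g(Q(x,.035,z)),(255,0,255),1)
        out.append(c)
    cv2.imwrite(name,np.hstack(out));sheet_now()
overlay(__import__('sys').argv[1])
E
python3 ov.py pics/p7.png
```

```text
t 12.9 blue edge [-44.8   1.2] 65.8 mid [9.7 1.2] tilt 0.14 roll -0.001 yaw 0.0 F [-0.1 -0.3] -0.4 gap 0.06501575270816769
```

View pics/p7.png

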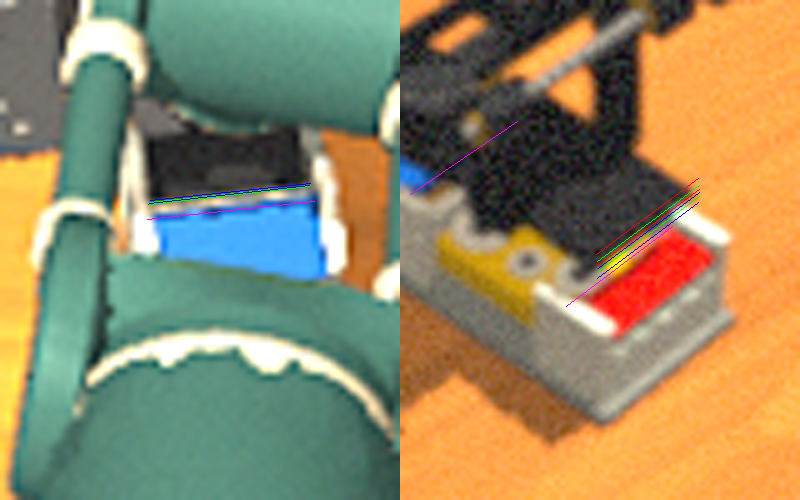

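The overlay suggests the red end has dropped, meaning the sheet turned in the grip to near level. I'll measure that numerically from its dark edges in the scene picture.

```bash
cat > edge.py <<'E'
from plan import *
from scipy.optimize import least_squares
def trans(g,u,v0,L=14):
    v=np.arange(v0-L,v0+L,.25);q=cv2.remap(g,np.full((1,v.size),u,np.float32),v[None].astype(np.float32),cv2.INTER_LINEAR)[0]
    thr=55;d=(q<thr).astype(int)
    k=[i for i in range(4,len(v)-6) if d[i-4:i].all() and not d[i:i+6].any()]
    return v[k[np.argmin(np.abs(v[k]-v0))]] if k else np.nan
def edges(verbose=True):
    im=np.max([eyes.get_image('scene').astype(np.float32) for _ in range(1)],0)
    g=cv2.GaussianBlur(im.max(2),(3,3),0)
    s=bot.read_state();R=Ro.from_rotvec(s['eef_rot']).as_matrix();P=s['tcp_pos'];mid=P-R[:,2]*(H+.003)
    obs=[]
    for loc in [(x,.033,.003) for x in np.arange(.02,.051,.003)]+[(.055,y,.003) for y in np.arange(-.028,.0281,.004)]:
        u,v=proj('scene',mid+R@np.array(loc));t=trans(g,u,v)
        obs.append((loc,u,v,t))
    o=np.array([[*l,u,v,t] for l,u,v,t in obs]);
    if verbose:print('long edge dv',(o[:11,5]-o[:11,4]).round(1),'\nend dv',(o[11:,5]-o[11:,4]).round(1))
    ok=~np.isnan(o[:,5])
    def res(p): # p: dtilt, dx, dz(along world z)
        Rt=R@Ro.from_rotvec([0,p[0],0]).as_matrix();r=[]
        for a,t,e in zip(o[ok,:3],o[ok,5],o[ok,3]):
            # project the displaced edge, read its row at column e via local edge direction
            d=np.array([.004,0,0]) if abs(a[1]-.033)<1e-9 else np.array([0,.004,0])
            f=lambda l:proj('scene',mid+[0,0,p[2]]+Rt@(l+[p[1],0,0]))
            A,B=f(a-d),f(a+d);r.append(A[1]+(B[1]-A[1])*(e-A[0])/(B[0]-A[0])-t)
        return np.r_[r,p[2]/.002,p[1]/.004]
    s=least_squares(res,[0,0,0],loss='soft_l1',x_scale=[.1,.005,.005])
    print('dtilt %.3f dx %.1fmm dz %.1fmm cost %.2f'%(s.x[0],s.x[1]*1e3,s.x[2]*1e3,s.cost))
    return s.x
if __name__=='__main__':edges();sheet_now()
E
python3 edge.py
```

```text
long edge dv [-0.2  0.   0.2  0.5  0.8  0.8  1.   1.5  4.8  4.   2.8] 
end dv [ nan  nan -0.8 -0.8  0.5  1.   1.   0.5  0.  -0.5 -0.2 -0.2 -0.2 -0.5
 -0.2]
dtilt -0.183 dx -5.0mm dz 2.6mm cost 7.37
t 12.95 blue edge [-44.8   1.2] 65.8 mid [9.7 1.2] tilt 0.14 roll -0.001 yaw 0.0 F [ 0.4 -0. ] -1.1 gap 0.06549742359778768
```

```bash
cat >> plan.py <<'E'
DT,DX=-.16,-3.
QC=np.array([[np.cos(CY),-np.sin(CY)],[np.sin(CY),np.cos(CY)]])
def wp(xb,zb,th,n,y=0):
    p=th-DT;u=np.array([np.cos(th),np.sin(th)]);ns=np.array([-u[1],u[0]]);nt=np.array([-np.sin(p),np.cos(p)])
    G=np.array([xb,zb])-u*(DX-55)+ns*3;t=(G-nt*(H*1e3+3))/1e3
    return (np.array([*(CAS+QC@[t[0],y/1e3]),t[1]]),CY,p,n)
def now2():
    s=bot.read_state();R=Ro.from_rotvec(s['eef_rot']);Rs=(R*Ro.from_rotvec([0,DT,0])).as_matrix();R=R.as_matrix()
    c=s['tcp_pos']-R[:,2]*(H+.003)+Rs@[(DX-55)/1e3,0,.003]
    Q=QC.T;q=Q@(c[:2]-CAS)*1e3
    print('t',s['clock'],'blue edge x %.1f y %.1f z %.1f'%(*q,c[2]*1e3),'tilt %.3f'%np.arcsin(Rs[2,0]),'yaw %.3f'%(np.arctan2(R[1,0],R[0,0])-CY),'F',(Q@s['wrist_force'][:2]).round(1),s['wrist_force'][2].round(1),'M',(Q@s['moment'][:2]).round(2),'gap %.4f'%s['finger_gap'])
E
python3 - <<'E'
from plan import *
now2()
plan([wp(-41,66,.14,4)],1)
E
```

```text
t 12.95 blue edge x -48.8 y 1.2 z 74.6 tilt -0.020 yaw 0.000 F [ 0.4 -0. ] -1.1 M [-0.02  0.22] gap 0.0655
[[3.1,0.3,0,0,0.04,0,1],[3.1,0.3,0.1,-0.001,0.04,0,1],[3.1,0.3,0.2,0,0.04,0,1],[3.1,0.3,0.3,0,0.04,0,1]]
```

{"op": "play_rows", "data": {"steps": [[3.1,0.3,0,0,0.04,0,1],[3.1,0.3,0,0,0.04,0,1],[3.1,0.3,0,0,0.04,0,1],[3.1,0.3,0,0,0.04,0,1],[0,0,0,0,0,0,1]]}}

```text
clock: 13.45
tcp_pos: [0.616, -0.0344, 0.0432]
eef_rot: [-3.08, -0.2, -0.464]
wrist_force: [-0.5, 0.1, 0.0]
finger_gap: 0.0657
grasp_force: 30.0
```

{"op": "play_rows", "data": {"steps": [[0,0,0,0,0,0,1],[0,0,0,0,0,0,1]]}}

```text
clock: 13.65
tcp_pos: [0.6179, -0.0345, 0.0443]
eef_rot: [-3.08, -0.201, -0.466]
wrist_force: [-0.8, 0.4, -0.8]
finger_gap: 0.0655
grasp_force: 30.0
```

```bash
cat > edge2.py <<'E'
# joint fit of in-grip tilt, slide (both cameras) about the DT,DX model
from edge import *
def fit2(dz0=0.):
    G={c:cv2.GaussianBlur(eyes.get_image(c).astype(np.float32).max(2),(3,3),0) for c in('scene','top')}
    s=bot.read_state();R=Ro.from_rotvec(s['eef_rot']).as_matrix();P=s['tcp_pos'];mid=P-R[:,2]*(H+.003)
    pt=lambda p,l:mid+[0,0,p[2]]+R@Ro.from_rotvec([0,p[0],0]).as_matrix()@(np.array(l)+[p[1],0,0])
    p0=np.array([DT,DX/1e3,dz0]);O=[]
    for cam,locs in(('scene',[(x,.033,.003,0) for x in np.arange(.02,.046,.003)]+[(.055,y,.003,1) for y in np.arange(-.024,.0281,.004)]),('top',[(-.055,y,.003,1) for y in np.arange(-.024,.0241,.004)])):
        for l in locs:
            u,v=proj(cam,pt(p0,l[:3]));O.append((cam,l,u,v,trans(G[cam],u,v,8)))
    for cam in G:print(cam,[(l[3],round(t-v,1)) for c,l,u,v,t in O if c==cam])
    def res(p):
        r=[]
        for c,l,u,v,t in O:
            if np.isnan(t):continue
            d=np.array([0,.004,0]) if l[3] else np.array([.004,0,0]);A,B=proj(c,pt(p,l[:3]-d)),proj(c,pt(p,l[:3]+d))
            r.append(A[1]+(B[1]-A[1])*(u-A[0])/(B[0]-A[0])-t)
        return np.r_[r,p[2]/.001]
    f=least_squares(res,p0,loss='soft_l1',x_scale=[.1,.005,.005]);print('DT %.3f DX %.1f dz %.1f cost %.2f'%(f.x[0],f.x[1]*1e3,f.x[2]*1e3,f.cost))
if __name__=='__main__':fit2();now2()
E
python3 edge2.py
```

```text
scene [(0, np.float64(-1.0)), (0, np.float64(-1.0)), (0, np.float64(-1.0)), (0, np.float64(-1.0)), (0, np.float64(-0.8)), (0, np.float64(-0.8)), (0, np.float64(-1.0)), (0, np.float64(-0.8)), (0, np.float64(-0.8)), (1, np.float64(-2.0)), (1, np.float64(-2.0)), (1, np.float64(-2.2)), (1, np.float64(-2.0)), (1, np.float64(-0.8)), (1, np.float64(-0.5)), (1, np.float64(-0.5)), (1, np.float64(-1.0)), (1, np.float64(-1.2)), (1, np.float64(-1.8)), (1, np.float64(-1.8)), (1, np.float64(-1.5)), (1, np.float64(-1.5)), (1, np.float64(-1.8))]
top [(1, np.float64(-5.8)), (1, np.float64(nan)), (1, np.float64(nan)), (1, np.float64(nan)), (1, np.float64(nan)), (1, np.float64(nan)), (1, np.float64(nan)), (1, np.float64(nan)), (1, np.float64(nan)), (1, np.float64(nan)), (1, np.float64(nan)), (1, np.float64(nan)), (1, np.float64(nan))]
DT -0.045 DX -0.7 dz -0.2 cost 6.66
t 13.75 blue edge x -40.3 y -0.2 z 67.2 tilt 0.141 yaw 0.000 F [-0.1 -1.2] -0.3 M [0.01 0.3 ] gap 0.0652
```

Run:
```python
from plan import *
plan([wp(-41,54,.14,3,0),wp(-41,38,.14,5)],1)
```

```text
[[-1.5,-0.1,4.1,0,0,0,1],[-1.5,0,4.2,-0.001,0,0,1],[-1.6,-0.1,4.1,0,-0.001,0,1],[-0.9,0,3.1,0,0,0,1],[-1,0,3,0,0,0,1]]
[[-0.9,0,3.1,0,0,0,1],[-1,0,3.1,0,0,0,1],[-0.9,0,3,0,0,0,1]]
```

{"op": "play_rows", "data": {"steps": [[-1.5,0,4.1,0,0,0,1],[-1.5,0,4.1,0,0,0,1],[-1.5,0,4.1,0,0,0,1],[-0.9,0,3,0,0,0,1],[0,0,0,0,0,0,1]]}}

```text
clock: 14.25
tcp_pos: [0.6168, -0.0344, 0.0276]
eef_rot: [-3.08, -0.201, -0.466]
wrist_force: [-1.0, 0.9, 2.2]
finger_gap: 0.0653
grasp_force: 30.0
```

{"op": "play_rows", "data": {"steps": [[-0.9,0,3,0,0,0,1],[-0.9,0,3,0,0,0,1],[0,0,0,0,0,0,1]]}}

```text
clock: 14.55
tcp_pos: [0.6172, -0.035, 0.0215]
eef_rot: [-3.08, -0.202, -0.467]
wrist_force: [0.3, -3.0, 0.4]
finger_gap: 0.0652
grasp_force: 30.0
```

```bash
python3 -c "
from plan import *
now2()"
```

```text
t 14.55 blue edge x -41.2 y -0.6 z 44.2 tilt 0.141 yaw 0.001 F [-0.1 -3. ] 0.4 M [-0.49  0.23] gap 0.0652
```

{"op": "play_rows", "data": {"steps": [[0,1,0,0,0,0,1],[-0.9,0,3,0,0,0,1],[0,0,0,0,0,0,1]]}}

```text
clock: 14.85
tcp_pos: [0.6163, -0.0353, 0.0177]
eef_rot: [-3.08, -0.201, -0.464]
wrist_force: [-0.3, -0.4, -1.5]
finger_gap: 0.0654
grasp_force: 30.0
```

```bash
python3 -c "
from plan import *
now2()"
```

```text
t 14.85 blue edge x -42.0 y -0.8 z 40.7 tilt 0.139 yaw 0.000 F [-0.3 -0.4] -1.5 M [-0.12  0.33] gap 0.0654
```

{"op": "play_rows", "data": {"steps": [[-0.6,0,2,0,0,0,1],[0,0,0,0,0,0,1]]}}

```text
clock: 15.05
tcp_pos: [0.6166, -0.0353, 0.0159]
eef_rot: [-3.08, -0.201, -0.465]
wrist_force: [0.0, 0.5, -0.3]
finger_gap: 0.0651
grasp_force: 30.0
```

Run:
```python
from plan import *
now2()
plan([wp(-46,38.2,.14,2,-.8),wp(-54,38.2,.14,4,-.8)],1)
```

```text
t 15.05 blue edge x -41.8 y -0.9 z 38.8 tilt 0.140 yaw 0.000 F [0.1 0.5] -0.3 M [-0.03  0.27] gap 0.0651
[[-2.1,0,-0.3,-0.001,0,0,1],[-2.1,0,-0.4,0,0,0,1],[-1.9,0,-0.6,0,0,0,1],[-1.9,0,-0.6,0,0,0,1],[-1.9,0,-0.6,0,0,0,1]]
[[-2,0,-0.6,0,0,0,1]]
```

{"op": "play_rows", "data": {"steps": [[-2,0,-0.3,0,0,0,1],[-2,0,-0.3,0,0,0,1],[-0.3,0,1,0,0,0,1],[0,0,0,0,0,0,1]], "squeeze": 45}}

```text
clock: 15.45
tcp_pos: [0.6129, -0.036, 0.0146]
eef_rot: [-3.08, -0.201, -0.466]
wrist_force: [0.2, 0.1, -1.3]
finger_gap: 0.0649
grasp_force: 45.0
```

```bash
python3 -c "
from plan import *
now2()"
```

```text
t 15.45 blue edge x -45.6 y -1.1 z 37.5 tilt 0.140 yaw 0.000 F [0.2 0.1] -1.3 M [-0.04  0.32] gap 0.0649
```

{"op": "play_rows", "data": {"steps": [[-0.3,0,1,0,0,0,1],[0,0,0,0,0,0,1],[0,0,0,0,0,0,1]]}}

```text
clock: 15.75
tcp_pos: [0.6132, -0.036, 0.0137]
eef_rot: [-3.08, -0.201, -0.466]
wrist_force: [0.2, -0.4, -0.3]
finger_gap: 0.0649
grasp_force: 45.0
```

{"op": "play_rows", "data": {"steps": [[-0.3,0,1,0,0,0,1],[0,0,0,0,0,0,1],[0,0,0,0,0,0,1]]}}

```text
clock: 16.05
tcp_pos: [0.6133, -0.036, 0.0128]
eef_rot: [-3.08, -0.201, -0.467]
wrist_force: [0.5, -0.2, 0.3]
finger_gap: 0.0655
grasp_force: 45.0
```

```bash
python3 -c "
from plan import *
now2()"
```

```text
t 16.05 blue edge x -45.1 y -1.2 z 35.6 tilt 0.141 yaw 0.000 F [ 0.4 -0.3] 0.3 M [0.   0.24] gap 0.0655
```

{"op": "play_rows", "data": {"steps": [[-0.3,0,1,0,0,0,1],[0,0,0,0,0,0,1],[0,0,0,0,0,0,1]]}}

```text
clock: 16.35
tcp_pos: [0.6135, -0.036, 0.0122]
eef_rot: [-3.08, -0.201, -0.467]
wrist_force: [-2.9, -0.1, 4.6]
finger_gap: 0.0652
grasp_force: 45.0
```

{"op": "play_rows", "data": {"steps": [[-0.3,0,1,0,0,0,1],[0,0,0,0,0,0,1],[0,0,0,0,0,0,1]]}}

```text
clock: 16.65
tcp_pos: [0.6136, -0.036, 0.012]
eef_rot: [-3.08, -0.202, -0.468]
wrist_force: [-6.3, 0.5, 13.0]
finger_gap: 0.0648
grasp_force: 45.0
```

```bash
python3 -c "
from plan import *
now2()"
```

```text
t 16.65 blue edge x -44.9 y -1.2 z 34.8 tilt 0.142 yaw 0.001 F [-6.2  1.3] 13.0 M [-0.12  0.72] gap 0.0648
```

Contact with the ledge comes at an estimated z of 35.2, so the height model is good to 1 mm. I'll raise slightly and slide towards the plunger.

{"op": "play_rows", "data": {"steps": [[0.9,0,-2.9,0,0,0,1],[0,0,0,0,0,0,1],[-1.9,0,-0.6,0,0,0,1],[-1.9,0,-0.6,0,0,0,1],[0,0,0,0,0,0,1]]}}

```text
clock: 17.15
tcp_pos: [0.6089, -0.0365, 0.0134]
eef_rot: [-3.08, -0.201, -0.466]
wrist_force: [1.1, 0.0, -0.4]
finger_gap: 0.0649
grasp_force: 45.0
```

```bash
python3 -c "
from plan import *
now2()"
```

```text
t 17.15 blue edge x -49.6 y -1.1 z 36.2 tilt 0.140 yaw 0.000 F [ 1.1 -0.1] -0.4 M [-0.01  0.19] gap 0.0649
```

{"op": "play_rows", "data": {"steps": [[-1.9,0,-0.6,0,0,0,1],[-1.9,0,-0.6,0,0,0,1],[0,0,0,0,0,0,1]]}}

```text
clock: 17.45
tcp_pos: [0.6055, -0.0371, 0.0138]
eef_rot: [-3.08, -0.201, -0.467]
wrist_force: [2.1, 0.4, -0.2]
finger_gap: 0.0649
grasp_force: 45.0
```

```bash
python3 -c "
from plan import *
now2()"
```

```text
t 17.45 blue edge x -53.1 y -1.2 z 36.6 tilt 0.141 yaw 0.000 F [2.1 0.1] -0.2 M [ 0.01 -0.03] gap 0.0649
```

{"op": "play_rows", "data": {"steps": [[-1.9,0,-0.6,0,0,0,1],[-1.9,0,-0.6,0,0,0,1],[-1.9,0,-0.6,0,0,0,1],[-1.9,0,-0.6,0,0,0,1],[0,0,0,0,0,0,1]]}}

```text
clock: 17.95
tcp_pos: [0.5988, -0.0382, 0.0146]
eef_rot: [-3.08, -0.201, -0.471]
wrist_force: [6.4, 1.3, -2.5]
finger_gap: 0.0648
grasp_force: 45.0
```

```bash
python3 -c "
from plan import *
now2()"
```

```text
t 17.95 blue edge x -59.9 y -1.4 z 37.2 tilt 0.144 yaw 0.000 F [6.6 0.5] -2.5 M [ 0.01 -0.67] gap 0.0648
```

{"op": "play_rows", "data": {"steps": [[-0.4,0,0.8,0,0,0,1],[0,0,0,0,0,0,1],[0,0,0,0,0,0,1]]}}

```text
clock: 18.25
tcp_pos: [0.5987, -0.0382, 0.0139]
eef_rot: [-3.079, -0.201, -0.471]
wrist_force: [5.6, 1.5, -1.5]
finger_gap: 0.0652
grasp_force: 45.0
```

```bash
python3 - <<'E'
from plan import *
now2()
from edge import *
E
sed -i 's/locs in(.scene.*\]),(.top.*:$/locs in(("scene",[(x,.033,.003,0) for x in np.arange(.02,.046,.003)]+[(.055,y,.003,1) for y in np.arange(-.024,.0281,.004)]),):/' edge2.py; python3 edge2.py
```

```text
t 18.25 blue edge x -60.0 y -1.4 z 36.5 tilt 0.144 yaw 0.000 F [5.8 0.8] -1.5 M [ 0.16 -0.63] gap 0.0652
scene [(0, np.float64(-1.0)), (0, np.float64(-0.8)), (0, np.float64(-0.8)), (0, np.float64(-0.8)), (0, np.float64(-1.0)), (0, np.float64(-1.0)), (0, np.float64(-1.5)), (0, np.float64(-1.8)), (0, np.float64(-2.0)), (1, np.float64(-0.8)), (1, np.float64(-1.2)), (1, np.float64(-1.5)), (1, np.float64(-1.8)), (1, np.float64(-1.8)), (1, np.float64(-1.8)), (1, np.float64(-1.5)), (1, np.float64(-1.0)), (1, np.float64(-1.0)), (1, np.float64(-1.0)), (1, np.float64(-0.8)), (1, np.float64(-0.8)), (1, np.float64(-0.8)), (1, np.float64(-0.8))]
top [(1, np.float64(-3.0)), (1, np.float64(nan)), (1, np.float64(nan)), (1, np.float64(nan)), (1, np.float64(nan)), (1, np.float64(nan)), (1, np.float64(nan)), (1, np.float64(nan)), (1, np.float64(nan)), (1, np.float64(nan)), (1, np.float64(nan)), (1, np.float64(nan)), (1, np.float64(nan))]
DT -0.008 DX 2.3 dz -0.3 cost 1.77
t 18.35 blue edge x -59.9 y -1.4 z 36.5 tilt 0.144 yaw 0.000 F [5.3 1.1] -0.9 M [ 0.14 -0.62] gap 0.0648
```

Run:
```python
from plan import *
plan([wp(-61.2,36.4,.14,1,-1.4),wp(-61.2,36,.02,5,-1.2)],1)
```

```text
[[-1.4,0,-0.1,0,-0.004,0,1],[-1.1,0,1.4,0,-0.024,0,1],[-1.1,-0.1,1.4,0,-0.024,0,1],[-1,0,1.5,0,-0.024,0,1],[-1,0,1.5,0,-0.024,0,1]]
[[-1,-0.1,1.5,0,-0.024,0,1]]
```

{"op": "play_rows", "data": {"steps": [[-1.3,0,0,0,-0.004,0,1],[-1.1,0,1.4,0,-0.024,0,1],[-1.1,0,1.4,0,-0.024,0,1],[-1,0,1.5,0,-0.024,0,1],[0,0,0,0,0,0,1]]}}

```text
clock: 18.85
tcp_pos: [0.5963, -0.0384, 0.0086]
eef_rot: [-3.1, -0.202, -0.354]
wrist_force: [5.4, 2.7, -0.9]
finger_gap: 0.0651
grasp_force: 45.0
```

```bash
python3 -c "
from plan import *
now2()"
```

```text
t 18.85 blue edge x -60.5 y -1.3 z 36.3 tilt 0.068 yaw 0.000 F [5.7 1.9] -0.9 M [ 0.17 -0.64] gap 0.0651
```

{"op": "play_rows", "data": {"steps": [[-1.4,-0.4,1.5,0,-0.024,0,1],[-1,-0.2,1.5,0,-0.024,0,1],[0,0,0,0,0,0,1],[0,0,0,0,0,0,1]]}}

```text
clock: 19.25
tcp_pos: [0.5946, -0.0385, 0.0052]
eef_rot: [-3.111, -0.204, -0.282]
wrist_force: [6.6, 0.3, -0.7]
finger_gap: 0.0648
grasp_force: 45.0
```

```bash
python3 edge2.py | tail -2
python3 - <<'E'
from plan import *
plan([wp(-61.2,35.2,0,2,-.8)],1)
E
```

```text
DT 0.251 DX 9.2 dz -1.1 cost 11.12
t 19.35 blue edge x -61.0 y -1.2 z 36.0 tilt 0.021 yaw 0.001 F [ 5.5 -0.4] -0.8 M [-0.09 -0.59] gap 0.0652
[[-0.6,-0.2,1,0,-0.01,0,1],[-0.6,-0.2,0.9,0,-0.011,0.001,1]]
```

{"op": "play_rows", "data": {"steps": [[-0.6,0,1,0,-0.01,0,1],[-0.6,0,1,0,-0.011,0,1],[0,0,0,0,0,0,1],[0,0,0,0,0,0,1]]}}

```text
clock: 19.75
tcp_pos: [0.5942, -0.0386, 0.0041]
eef_rot: [-3.115, -0.204, -0.25]
wrist_force: [2.5, 1.2, 6.3]
finger_gap: 0.065
grasp_force: 45.0
```

```bash
python3 -c "
from plan import *
now2()"
```

```text
t 19.75 blue edge x -60.6 y -1.3 z 36.2 tilt 0.000 yaw 0.001 F [2.7 0.8] 6.3 M [-0.14 -0.61] gap 0.0650
```

Run:
```python
from edge import *
G=cv2.GaussianBlur(eyes.get_image('scene').astype(np.float32).max(2),(3,3),0)
s=bot.read_state();R=Ro.from_rotvec(s['eef_rot']).as_matrix();mid=s['tcp_pos']-R[:,2]*(H+.003)
for dt in(DT,DT+.1):
  Rs=R@Ro.from_rotvec([0,dt,0]).as_matrix();r=[]
  for x in np.arange(.012,.042,.003):
    u,v=proj('scene',mid+Rs@[x+DX/1e3,.033,.003]);r.append((round(u),round(v,1),round(float(trans(G,u,v,9)-v),1)))
  print(dt,r)
now2()
```

```text
-0.16 [(264, np.float64(229.9), 0.2), (265, np.float64(230.6), -0.8), (266, np.float64(231.2), -1.2), (267, np.float64(231.9), -1.5), (268, np.float64(232.5), -1.5), (269, np.float64(233.2), -1.5), (270, np.float64(233.8), -1.8), (271, np.float64(234.5), -3.2), (272, np.float64(235.1), -4.8), (273, np.float64(235.8), -5.8)]
-0.06 [(264, np.float64(229.7), 0.2), (265, np.float64(230.2), -0.2), (266, np.float64(230.8), -0.8), (267, np.float64(231.3), -0.8), (268, np.float64(231.9), -0.8), (269, np.float64(232.4), -0.8), (270, np.float64(233.0), -1.0), (271, np.float64(233.6), -2.5), (272, np.float64(234.1), -3.8), (273, np.float64(234.7), -4.5)]
t 19.8 blue edge x -60.6 y -1.2 z 36.1 tilt 0.000 yaw 0.001 F [2.9 1. ] 6.5 M [-0.14 -0.65] gap 0.0651
```

Run:
```python
from h import *
a=cv2.imread('pics/scene0.png').astype(int);b=eyes.get_image('scene').astype(int)
f=lambda i:(i[...,2]>120)&(i[...,1]<60)&(i[...,0]<60)
A=f(a)[215:245,270:315];B=f(b)[215:245,270:315];print(A.sum(),B.sum())
for r in range(0,30):print(''.join('#' if A[r,c] and B[r,c] else 'a' if A[r,c] else 'b' if B[r,c] else ('.' if b[215+r,270+c].max()<60 else ' ') for c in range(45)))
```

```text
226 246
.................                            
..................                           
...................                          
.....................                        
.......................                      
..........................                   
..........................  ##b              
.........................  ####b             
........................ ########b           
......................  ###########b         
.....................  b############b        
....................  ###############        
..................  b################        
.................  bb###############         
................  b################          
..............  bb###############b           
..    .......  bb###############             
.       ....  bb###############              
         .. bb################               
           b################b                
            a##############                  
              ############                   
               a#########                    
                 ######                      
                  ####                       
                   ##                        
.                 #b                         
.                                            
.                                            
.
```

{"op": "play_rows", "data": {"steps": [[-1.4,0,-0.3,0,0,0,1],[0,0,0,0,0,0,1],[0,0,0,0,0,0,1]]}}

```text
clock: 20.15
tcp_pos: [0.5935, -0.0387, 0.0042]
eef_rot: [-3.115, -0.204, -0.253]
wrist_force: [6.7, 0.8, 3.4]
finger_gap: 0.0651
grasp_force: 45.0
```

```bash
python3 -c "
from plan import *
now2()"
```

```text
t 20.15 blue edge x -61.4 y -1.2 z 36.1 tilt 0.002 yaw 0.001 F [ 6.7 -0.1] 3.4 M [-0.06 -1.  ] gap 0.0651
```

{"op": "play_rows", "data": {"steps": [[1.4,0,0.2,0,0,0,1],[1.9,0,0.3,0,0,0,1],[1.9,0,0.3,0,0,0,1],[0,0,0,0,0,0,1]]}}

```text
clock: 20.55
tcp_pos: [0.5972, -0.0382, 0.0041]
eef_rot: [-3.115, -0.204, -0.248]
wrist_force: [1.2, 0.9, 10.1]
finger_gap: 0.0652
grasp_force: 45.0
```

Run:
```python
from plan import *
now2()
b=eyes.get_image('scene').astype(int)
f=lambda i:(i[...,2]>120)&(i[...,1]<60)&(i[...,0]<60)
print(f(b)[215:245,270:315].sum())
```

```text
t 20.55 blue edge x -57.5 y -1.2 z 36.2 tilt -0.001 yaw 0.001 F [1.3 0.7] 10.1 M [-0.27 -0.31] gap 0.0652
246
```

Red stays fully visible (246 px) after sliding +4 mm, so the sheet is under the red lip. I'll unload it and release.

{"op": "play_rows", "data": {"steps": [[1.5,0,-1,0,0,0,1],[0,0,0,0,0,0,1],[0,0,0,0,0,0,1]]}}

```text
clock: 20.9
tcp_pos: [0.5976, -0.038, 0.0042]
eef_rot: [-3.115, -0.204, -0.245]
wrist_force: [1.8, -0.5, 6.3]
finger_gap: 0.0656
grasp_force: 45.0
```

{"op": "play_rows", "data": {"steps": [[0,0,0,0,0,0,0],[0,0,0,0,0,0,-1],[0,0,0,0,0,0,-1],[0,0,0,0,0,0,-1],[0,0,0,0,0,0,-1]]}}

```text
clock: 21.4
tcp_pos: [0.5952, -0.0374, 0.0021]
eef_rot: [-3.114, -0.203, -0.238]
wrist_force: [0.1, -0.1, -0.8]
finger_gap: 0.0876
grasp_force: 0.0
```

Run:
```python
from plan import *
now2()
s=bot.read_state();p=s['tcp_pos']
plan([(p+[.004,0,.12],CY,0.0,5)],-1)
```

```text
t 21.4 blue edge x -59.2 y -0.2 z 34.6 tilt -0.007 yaw 0.000 F [ 0.  -0.1] -0.8 M [0.07 0.23] gap 0.0876
[[4.4,0.1,-23.6,0,-0.031,0,-1],[3.7,0,-23.7,-0.001,-0.03,0,-1],[3,0.1,-23.9,0,-0.031,0,-1],[2.3,0.1,-23.9,0,-0.03,0,-1],[1.5,0.1,-23.9,-0.001,-0.031,0,-1]]
```

{"op": "play_rows", "data": {"steps": [[4,0,-24,0,-0.01,0,-1],[4,0,-24,0,-0.03,0,-1],[4,0,-24,0,-0.04,0,-1],[2,0,-24,0,-0.04,0,-1],[2,0,-24,0,-0.035,0,-1]]}}

```text
clock: 21.9
tcp_pos: [0.5992, -0.0372, 0.1249]
eef_rot: [-3.134, -0.205, 0.003]
wrist_force: [0.1, -0.3, -0.1]
finger_gap: 0.088
grasp_force: 0.0
```

Run:
```python
from plan import *
s=bot.read_state();print(s['tcp_pos'],s['clock'])
plan([((.53,.16,.14),1.38,0,9),((.513,.339,.11),2.64,0,9)],-1)
```

```text
[ 0.59924341 -0.03715583  0.1248911 ] 21.9
[[-4.8,-22.7,-1.6,0,0,-0.139,-1],[-1.6,-23.2,-1.7,0,0,-0.139,-1],[1.7,-23.1,-1.6,-0.001,0,-0.139,-1],[4.8,-22.8,-1.7,0,0,-0.138,-1],[7.9,-21.8,-1.7,0,0.001,-0.139,-1]]
[[10.9,-20.5,-1.6,-0.001,0,-0.139,-1],[13.6,-18.8,-1.7,0,0,-0.139,-1],[16,-16.8,-1.7,0,0,-0.139,-1],[18.3,-14.4,-1.7,0,0,-0.139,-1],[19.2,-5.6,3.3,0,0,-0.14,-1]]
[[19.7,-2.9,3.4,0,0,-0.14,-1],[20,-0.1,3.3,0,0,-0.14,-1],[19.8,2.7,3.3,0,0,-0.14,-1],[19.2,5.4,3.4,0,0,-0.14,-1],[18.3,8.1,3.3,0,0,-0.14,-1]]
[[17,10.5,3.3,0,0,-0.14,-1],[15.3,12.8,3.4,0,0,-0.14,-1],[13.4,14.8,3.3,0,0,-0.14,-1]]
```

{"op": "play_rows", "data": {"steps": [[-5,-23,-1.6,0,0,-0.139,-1],[-2,-23,-1.6,0,0,-0.139,-1],[2,-23,-1.6,0,0,-0.139,-1],[5,-23,-1.6,0,0,-0.139,-1],[8,-22,-1.6,0,0,-0.139,-1]]}}

```text
clock: 22.4
tcp_pos: [0.5601, 0.0735, 0.1319]
eef_rot: [-2.873, -1.268, 0.001]
wrist_force: [0.7, 0.2, 0.5]
finger_gap: 0.0879
grasp_force: 0.0
```

{"op": "play_rows", "data": {"steps": [[11,-20,-1.6,0,0,-0.139,-1],[14,-19,-1.6,0,0,-0.139,-1],[16,-17,-1.6,0,0,-0.139,-1],[18,-14,-1.6,0,0,-0.139,-1],[19,-6,3.3,0,0,-0.14,-1]]}}

```text
clock: 22.9
tcp_pos: [0.5276, 0.181, 0.1357]
eef_rot: [-2.268, -2.173, -0.001]
wrist_force: [0.2, -1.1, -0.1]
finger_gap: 0.0881
grasp_force: 0.0
```

{"op": "play_rows", "data": {"steps": [[20,-3,3.3,0,0,-0.14,-1],[20,0,3.3,0,0,-0.14,-1],[20,3,3.3,0,0,-0.14,-1],[19,5,3.3,0,0,-0.14,-1],[18,8,3.3,0,0,-0.14,-1]]}}

```text
clock: 23.4
tcp_pos: [0.5182, 0.28, 0.1184]
eef_rot: [-1.386, -2.818, 0.0]
wrist_force: [-0.2, 0.1, -0.2]
finger_gap: 0.0879
grasp_force: 0.0
```

{"op": "play_rows", "data": {"steps": [[17,10,3.3,0,0,-0.14,-1],[15,13,3.3,0,0,-0.14,-1],[13,15,3.3,0,0,-0.14,-1],[0,0,0,0,0,0,-1],[0,0,0,0,0,0,-1]]}}

```text
clock: 23.9
tcp_pos: [0.513, 0.3383, 0.1086]
eef_rot: [-0.779, -3.043, 0.001]
wrist_force: [0.5, -0.5, 0.9]
finger_gap: 0.0879
grasp_force: 0.0
```

Run:
```python
from fit import *
from plan import plan
s=bot.read_state();print(s['clock'],s['tcp_pos'],s['eef_rot'])
a=eyes.get_image('top')[180:250,255:335];b=eyes.get_image('scene')[175:255,235:325]
r=lambda i,w,h:cv2.resize(cv2.convertScaleAbs(i,alpha=1.6,beta=15),(w,h),interpolation=cv2.INTER_CUBIC)
cv2.imwrite('pics/p8.png',np.hstack([r(a,400,400),r(b,400,400)]))
plan([((.513,.339,.03),2.64,0,3),((.513,.339,-.022),2.64,0,4)],-1)
# numeric state of sheet: dark area centroid in top view
```

```text
23.9 [0.51299512 0.33828196 0.10859493] [-7.79448349e-01 -3.04258060e+00  7.88476968e-04]
[[0.3,0.3,26.3,0,0,0,-1],[0.4,0.3,26.4,0,0,0,-1],[0.3,0.3,26.3,0,0,-0.001,-1],[0,0,13,0,0,0,-1],[0,0,13,0,0,0,-1]]
[[0,0,13,0,0,0,-1],[0,0,13,0,0,0,-1]]
```

View pics/p8.png

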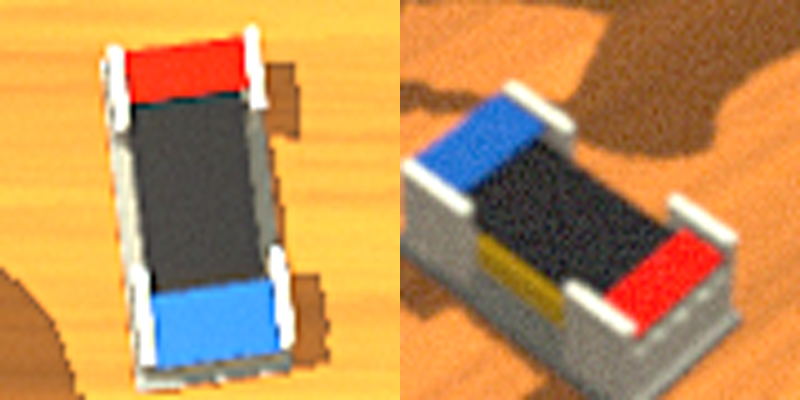

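The sheet is clipped under both lips: in the top crop, red meets black at about row 98 and blue at about row 285, level between the cheeks. Next is the insert.

{"op": "play_rows", "data": {"steps": [[0.5,0.8,26,0,0,0,-1],[0,0,26,0,0,0,-1],[0,0,26,0,0,0,-1],[0,0,20,0,0,0,-1],[0,0,15,0,0,0,-1]]}}

```text
clock: 24.5
tcp_pos: [0.5131, 0.3382, -0.0051]
eef_rot: [-0.781, -3.042, 0.001]
wrist_force: [-0.7, 0.0, 0.4]
finger_gap: 0.0878
grasp_force: 0.0
```

{"op": "play_rows", "data": {"steps": [[0,0,10,0,0,0,-1],[0,0,7,0,0,0,-1],[0,0,0,0,0,0,-1],[0,0,0,0,0,0,-1]]}}

```text
clock: 24.9
tcp_pos: [0.5142, 0.3399, -0.0201]
eef_rot: [0.777, 3.043, 0.003]
wrist_force: [0.5, 0.1, 0.2]
finger_gap: 0.0882
grasp_force: 0.0
```

```bash
python3 -c "
from plan import *
s=bot.read_state();print(s)"
```

```text
{'clock': 24.9, 'q': array([ 5.43362875e-01,  3.85326520e-01,  1.91078483e+00,  7.47986344e-04,
        8.43574522e-01, -5.27656423e-01]), 'qvel': array([ 0.00089508, -0.00848391, -0.00566762,  0.00144421,  0.00149357,
       -0.0024218 ]), 'tau': array([-5.39800990e-02, -4.81067777e+01, -2.73998201e+01,  4.21541138e-02,
        7.14803813e-02,  1.02196485e-03]), 'tcp_pos': array([ 0.51421396,  0.33992137, -0.02006367]), 'eef_rot': array([7.77426331e-01, 3.04291066e+00, 2.74990610e-03]), 'wrist_force': array([0.51499911, 0.12776429, 0.16291628]), 'moment': array([-0.01234989,  0.01890238,  0.01642855]), 'grasp_force': 0.0, 'finger_gap': 0.08824701679667275}
```

{"op": "play_rows", "data": {"steps": [[0,0,2.5,0,0,0,-1],[0,0,2,0,0,0,-1],[0,0,0,0,0,0,0],[0,0,0,0,0,0,1],[0,0,0,0,0,0,1]], "squeeze": 30}}

```text
clock: 25.4
tcp_pos: [0.5136, 0.3396, -0.0251]
eef_rot: [0.777, 3.044, 0.001]
wrist_force: [-1.5, -0.5, -0.1]
finger_gap: 0.0663
grasp_force: 0.1
```

{"op": "play_rows", "data": {"steps": [[0,0,0,0,0,0,1],[0,0,0,0,0,0,1],[0,0,0,0,0,0,1]]}}

```text
clock: 25.7
tcp_pos: [0.5136, 0.3396, -0.0251]
eef_rot: [0.777, 3.044, 0.001]
wrist_force: [-0.3, -0.6, 0.7]
finger_gap: 0.0657
grasp_force: 30.0
```

{"op": "play_rows", "data": {"steps": [[0,0,-4,0,0,0,1],[0,0,-12,0,0,0,1],[0,0,-22,0,0,0,1],[0,0,-25,0,0,0,1],[0,0,-25,0,0,0,1]], "squeeze": 40}}

```text
clock: 26.2
tcp_pos: [0.5134, 0.3395, 0.0641]
eef_rot: [0.777, 3.044, 0.001]
wrist_force: [0.4, 0.8, -2.3]
finger_gap: 0.0654
grasp_force: 40.0
```

{"op": "play_rows", "data": {"steps": [[0,0,-20,0,0,0,1],[0,0,-12,0,0,0,1],[0,0,0,0,0,0,1],[0,0,0,0,0,0,1]]}}

```text
clock: 26.6
tcp_pos: [0.5133, 0.3393, 0.0945]
eef_rot: [-0.777, -3.044, -0.001]
wrist_force: [-0.8, 0.7, -2.6]
finger_gap: 0.0653
grasp_force: 40.0
```

Run:
```python
from plan import *
s=bot.read_state();print(s['clock'],s['tcp_pos'],s['finger_gap'],s['wrist_force'])
plan([((.5915,-.0388,.075),np.pi+.13,0,14)],1)
```

```text
26.6 [0.51326993 0.33934931 0.09448954] 0.06534019839734709 [-0.77429833  0.72748815 -2.63918978]
[[-17.9,-21,1.4,0,0,-0.045,1],[-16.8,-21.8,1.3,0,0,-0.045,1],[-15.9,-22.6,1.4,0,0,-0.045,1],[-14.9,-23.2,1.4,0,0,-0.045,1],[-13.8,-23.9,1.4,0,0,-0.045,1]]
[[-12.7,-24.5,1.3,0,0,-0.045,1],[-11.6,-25,1.4,0,0,-0.045,1],[-10.5,-25.5,1.4,0,0,-0.045,1],[-9.3,-26,1.4,0,0,-0.045,1],[-8.1,-26.3,1.3,0.001,0,-0.045,1]]
[[-6.9,-26.7,1.4,0,0,-0.045,1],[-5.8,-27,1.4,0,0,-0.045,1],[-4.5,-27.2,1.4,0,0,-0.045,1],[-3.2,-27.4,1.4,0,0,-0.045,1]]
```

Held weight is about 2.4 N, as expected. Transit to above the cassette.

{"op": "play_rows", "data": {"steps": [[-18,-21,1.4,0,0,-0.045,1],[-17,-22,1.4,0,0,-0.045,1],[-16,-22.5,1.4,0,0,-0.045,1],[-15,-23,1.4,0,0,-0.045,1],[-14,-24,1.4,0,0,-0.045,1]]}}

```text
clock: 27.1
tcp_pos: [0.5408, 0.2027, 0.0855]
eef_rot: [-0.427, -3.11, 0.001]
wrist_force: [1.0, -0.1, -2.2]
finger_gap: 0.0652
grasp_force: 40.0
```

{"op": "play_rows", "data": {"steps": [[-13,-24.5,1.4,0,0,-0.045,1],[-11.5,-25,1.4,0,0,-0.045,1],[-10.5,-25.5,1.4,0,0,-0.045,1],[-9,-26,1.4,0,0,-0.045,1],[-8,-26.5,1.4,0,0,-0.045,1]]}}

```text
clock: 27.6
tcp_pos: [0.5684, 0.0678, 0.0784]
eef_rot: [-0.076, -3.138, -0.001]
wrist_force: [-0.2, -0.6, -2.6]
finger_gap: 0.0653
grasp_force: 40.0
```

{"op": "play_rows", "data": {"steps": [[-7,-26.5,1.4,0,0,-0.045,1],[-6,-27,1.4,0,0,-0.045,1],[-4.5,-27,1.4,0,0,-0.045,1],[-3,-27.5,1.4,0,0,-0.045,1],[0,0,0,0,0,0,1]]}}

```text
clock: 28.1
tcp_pos: [0.5914, -0.0417, 0.0728]
eef_rot: [0.2, -3.133, -0.0]
wrist_force: [0.0, 0.6, -1.7]
finger_gap: 0.0653
grasp_force: 40.0
```

{"op": "play_rows", "data": {"steps": [[0,0,0,0,0,0,1],[0,0,0,0,0,0,1],[0,0,0,0,0,0,1]]}}

```text
clock: 28.4
tcp_pos: [0.5917, -0.0378, 0.0743]
eef_rot: [0.205, -3.134, -0.002]
wrist_force: [0.0, -0.4, -2.1]
finger_gap: 0.0653
grasp_force: 40.0
```

```bash
cat >> plan.py <<'E'
def ins():
    s=bot.read_state();R=Ro.from_rotvec(s['eef_rot']).as_matrix();q=QC.T@(s['tcp_pos'][:2]-CAS)*1e3
    print('t',s['clock'],'insert x %.1f y %.1f z %.1f'%(*q,s['tcp_pos'][2]*1e3+25.1),'yaw %.3f'%(np.arctan2(-R[1,0],-R[0,0])-CY),'tilts',R[2,:2].round(3),'F',(QC.T@s['wrist_force'][:2]).round(1),s['wrist_force'][2].round(1),'M',(QC.T@s['moment'][:2]).round(2))
E
python3 - <<'E'
from plan import *
ins()
# yellow insert corners relative to lips, scene+top: fit silhouette of yellow pixels
for cam in('scene','top'):
    im=eyes.get_image(cam);cv2.imwrite(f'pics/ins_{cam}.png',im)
    y=((im[...,2]>110)&(im[...,1]>90)&(im[...,0]<70)).astype(np.uint8)
    print(cam,[ (st[:5].tolist(),c.round().tolist()) for st,c in zip(*cv2.connectedComponentsWithStats(y)[2:4]) if 15<st[4]<5000])
s=bot.read_state();R=Ro.from_rotvec(s['eef_rot']).as_matrix();m=s['tcp_pos']-R[:,2]*.0251
print([(x,y,z,proj('scene',m+R@[x,y,-z]).round(1).tolist(),proj('top',m+R@[x,y,-z]).round(1).tolist()) for x in(-.046,.046) for y in(-.033,.033) for z in(0,.012)])
E
```

```text
t 28.4 insert x 0.7 y -0.1 z 99.4 yaw 0.001 tilts [0.001 0.001] F [-0.  -0.4] -2.1 M [ 0.04 -0.02]
scene [([24, 0, 42, 9, 47], [43.0, 4.0]), ([351, 0, 7, 6, 17], [354.0, 1.0]), ([285, 4, 39, 17, 130], [303.0, 12.0]), ([304, 9, 58, 30, 479], [332.0, 25.0]), ([361, 11, 7, 6, 16], [364.0, 14.0]), ([295, 18, 87, 62, 829], [339.0, 44.0]), ([241, 20, 36, 13, 198], [261.0, 26.0]), ([358, 34, 39, 18, 274], [377.0, 42.0]), ([417, 38, 24, 13, 125], [426.0, 43.0]), ([402, 44, 8, 5, 17], [406.0, 46.0]), ([295, 46, 106, 66, 1781], [349.0, 80.0]), ([177, 53, 59, 29, 757], [205.0, 68.0]), ([101, 67, 27, 17, 172], [114.0, 74.0]), ([181, 71, 72, 56, 1470], [216.0, 94.0]), ([0, 76, 94, 40, 517], [35.0, 95.0]), ([0, 80, 132, 63, 1652], [62.0, 116.0]), ([85, 99, 12, 6, 26], [90.0, 101.0]), ([74, 105, 8, 5, 16], [77.0, 107.0]), ([0, 105, 133, 73, 1904], [56.0, 147.0]), ([98, 107, 156, 81, 2927], [190.0, 147.0]), ([454, 116, 29, 18, 131], [470.0, 125.0]), ([479, 121, 8, 6, 23], [483.0, 123.0]), ([126, 144, 126, 106, 4184], [199.0, 203.0]), ([515, 145, 45, 48, 723], [542.0, 169.0]), ([146, 163, 57, 28, 201
[... 2637 characters left out ...]
 [307.0, 219.0]), ([289, 215, 6, 7, 22], [292.0, 218.0]), ([508, 219, 13, 14, 135], [514.0, 226.0]), ([381, 228, 9, 9, 30], [386.0, 231.0]), ([358, 237, 31, 30, 532], [372.0, 251.0]), ([377, 237, 14, 24, 38], [385.0, 250.0]), ([350, 416, 47, 4, 110], [369.0, 418.0])]
[(-0.046, -0.033, 0, [277.9, 217.7], [305.0, 192.2]), (-0.046, -0.033, 0.012, [277.9, 213.5], [305.3, 191.1]), (-0.046, 0.033, 0, [298.5, 202.8], [280.8, 194.7]), (-0.046, 0.033, 0.012, [298.7, 198.7], [280.9, 193.7]), (0.046, -0.033, 0, [247.7, 198.0], [309.2, 225.4]), (0.046, -0.033, 0.012, [247.6, 193.9], [309.5, 224.6]), (0.046, 0.033, 0, [268.5, 184.4], [284.7, 228.0]), (0.046, 0.033, 0.012, [268.4, 180.3], [284.8, 227.3])]
```

{"op": "play_rows", "data": {"steps": [[0,-0.9,10,0,0,0,1],[0,0,12,0,0,0,1],[0,0,12,0,0,0,1],[0,0,6,0,0,0,1],[0,0,0,0,0,0,1]]}}

```text
clock: 29.0
tcp_pos: [0.5907, -0.0395, 0.0327]
eef_rot: [0.204, -3.132, -0.002]
wrist_force: [-0.6, 0.3, -1.9]
finger_gap: 0.0654
grasp_force: 40.0
```

{"op": "play_rows", "data": {"steps": [[0,0,2,0,0,0,1],[0,0,2,0,0,0,1],[0,0,2,0,0,0,1],[0,0,0,0,0,0,1],[0,0,0,0,0,0,1]]}}

```text
clock: 29.5
tcp_pos: [0.5925, -0.0397, 0.0291]
eef_rot: [-0.204, 3.134, 0.001]
wrist_force: [-0.5, -0.2, -2.2]
finger_gap: 0.0656
grasp_force: 40.0
```

```bash
python3 -c "
from plan import *
ins()"
```

```text
t 29.5 insert x 1.3 y -2.1 z 54.2 yaw -0.000 tilts [-0.001  0.001] F [-0.5 -0.1] -2.2 M [0.04 0.01]
```

{"op": "play_rows", "data": {"steps": [[0,1,0,0,0,0,1],[0,0,2,0,0,0,1],[0,0,1.5,0,0,0,1],[0,0,0,0,0,0,1],[0,0,0,0,0,0,1]]}}

```text
clock: 30.0
tcp_pos: [0.5921, -0.0387, 0.0252]
eef_rot: [-0.204, 3.135, 0.001]
wrist_force: [0.3, 0.2, -1.8]
finger_gap: 0.0653
grasp_force: 40.0
```

```bash
python3 -c "
from plan import *
ins()"
```

```text
t 30.0 insert x 1.0 y -1.0 z 50.3 yaw -0.000 tilts [-0.     0.001] F [0.3 0.2] -1.8 M [-0.02 -0.01]
```

Past the blue lip height with no contact. I'll keep going slowly.

{"op": "play_rows", "data": {"steps": [[0,0,1.5,0,0,0,1],[0,0,1.5,0,0,0,1],[0,0,1,0,0,0,1],[0,0,0,0,0,0,1],[0,0,0,0,0,0,1]]}}

```text
clock: 30.5
tcp_pos: [0.5922, -0.0387, 0.0213]
eef_rot: [-0.204, 3.135, 0.001]
wrist_force: [-0.7, 0.3, -1.7]
finger_gap: 0.065
grasp_force: 40.0
```

```bash
python3 -c "
from plan import *
ins()"
```

```text
t 30.5 insert x 1.1 y -1.0 z 46.4 yaw -0.000 tilts [-0.     0.001] F [-0.6  0.4] -1.7 M [ 0.04 -0.01]
```

{"op": "play_rows", "data": {"steps": [[0,0,1.2,0,0,0,1],[0,0,1,0,0,0,1],[0,0,0.8,0,0,0,1],[0,0,0,0,0,0,1],[0,0,0,0,0,0,1]]}}

```text
clock: 31.0
tcp_pos: [0.5922, -0.0386, 0.0183]
eef_rot: [-0.204, 3.135, 0.001]
wrist_force: [-0.7, -0.5, -2.3]
finger_gap: 0.0652
grasp_force: 40.0
```

{"op": "play_rows", "data": {"steps": [[0,0,0.7,0,0,0,1],[0,0,0,0,0,0,1],[0,0,0,0,0,0,1]]}}

```text
clock: 31.3
tcp_pos: [0.5923, -0.0386, 0.0176]
eef_rot: [-0.204, 3.135, 0.001]
wrist_force: [0.2, -0.2, -0.5]
finger_gap: 0.0656
grasp_force: 40.0
```

```bash
python3 -c "
from plan import *
ins()"
```

```text
t 31.3 insert x 1.1 y -1.0 z 42.7 yaw -0.000 tilts [-0.     0.001] F [ 0.2 -0.3] -0.5 M [0.05 0.05]
```

{"op": "play_rows", "data": {"steps": [[0,0,0.5,0,0,0,1],[0,0,0,0,0,0,1],[0,0,0,0,0,0,1]]}}

```text
clock: 31.6
tcp_pos: [0.5922, -0.0386, 0.0171]
eef_rot: [-0.204, 3.135, 0.001]
wrist_force: [0.3, -0.2, -1.4]
finger_gap: 0.0652
grasp_force: 40.0
```

{"op": "play_rows", "data": {"steps": [[0,0,0,0,0,0,1],[0,0,0,0,0,0,1]], "squeeze": 8}}

```text
clock: 31.8
tcp_pos: [0.5923, -0.0386, 0.0171]
eef_rot: [-0.204, 3.135, 0.001]
wrist_force: [0.8, -0.1, -0.8]
finger_gap: 0.0659
grasp_force: 8.0
```

```bash
python3 -c "
from plan import *
ins()"
```

```text
t 31.8 insert x 1.2 y -1.0 z 42.2 yaw -0.000 tilts [-0.001  0.001] F [ 0.8 -0.2] -0.8 M [-0.02  0.03]
```

{"op": "play_rows", "data": {"steps": [[0,0,0.5,0,0,0,1],[0,0,0,0,0,0,1],[0,0,0,0,0,0,1]], "squeeze": 20}}

```text
clock: 32.1
tcp_pos: [0.5924, -0.0386, 0.0169]
eef_rot: [-0.204, 3.134, 0.001]
wrist_force: [-0.1, 0.9, -0.1]
finger_gap: 0.0659
grasp_force: 20.0
```

{"op": "play_rows", "data": {"steps": [[0,0,0.5,0,0,0,1],[0,0,0,0,0,0,1],[0,0,0,0,0,0,1]]}}

```text
clock: 32.4
tcp_pos: [0.5924, -0.0387, 0.0168]
eef_rot: [-0.204, 3.134, 0.001]
wrist_force: [-3.4, -0.1, 5.4]
finger_gap: 0.0658
grasp_force: 20.0
```

{"op": "play_rows", "data": {"steps": [[0,0,0.5,0,0,0,1],[0,0,0,0,0,0,1],[0,0,0,0,0,0,1]]}}

```text
clock: 32.7
tcp_pos: [0.5924, -0.0387, 0.0168]
eef_rot: [-0.204, 3.134, 0.001]
wrist_force: [-5.1, -0.4, 8.4]
finger_gap: 0.0659
grasp_force: 20.0
```

Seated at z ≈ 42. I'll ease off and open.

{"op": "play_rows", "data": {"steps": [[0,0,-0.9,0,0,0,1],[0,0,0,0,0,0,1],[0,0,0,0,0,0,0.5],[0,0,0,0,0,0,0],[0,0,0,0,0,0,-0.5]], "squeeze": 8}}

```text
clock: 33.2
tcp_pos: [0.5925, -0.0387, 0.0168]
eef_rot: [-0.204, 3.134, 0.001]
wrist_force: [-2.6, 0.4, 4.4]
finger_gap: 0.0661
grasp_force: 8.0
```

{"op": "play_rows", "data": {"steps": [[0,0,0,0,0,0,-1],[0,0,0,0,0,0,-1],[0,0,0,0,0,0,-1],[0,0,-3,0,0,0,-1],[0,0,-10,0,0,0,-1]]}}

```text
clock: 33.7
tcp_pos: [0.5911, -0.0385, 0.0287]
eef_rot: [0.204, -3.133, -0.002]
wrist_force: [-0.4, -0.3, 0.6]
finger_gap: 0.0882
grasp_force: 0.0
```

{"op": "play_rows", "data": {"steps": [[0,0,-25,0,0,0,-1],[0,0,-30,0,0,0,-1],[0,0,-30,0,0,0,-1],[0,30,-10,0,0,0,-1],[0,40,0,0,0,0,-1]]}}

```text
clock: 34.2
tcp_pos: [0.586, 0.03, 0.1289]
eef_rot: [-0.199, 3.128, 0.0]
wrist_force: [0.3, 0.8, -0.7]
finger_gap: 0.0881
grasp_force: 0.0
```

{"op": "play_rows", "data": {"steps": [[0,40,0,0,0,0,-1],[0,40,0,0,0,0,-1],[0,40,0,0,0,0,-1],[0,0,0,0,0,0,-1],[0,0,0,0,0,0,-1]]}}

```text
clock: 34.7
tcp_pos: [0.5677, 0.1504, 0.1255]
eef_rot: [-0.208, 3.133, 0.001]
wrist_force: [0.3, 0.2, 0.1]
finger_gap: 0.0882
grasp_force: 0.0
```

Run:
```python
from fit import *
s=bot.read_state();print(s['clock'],s['tcp_pos'],s['wrist_force'])
for c in('top','scene'):
    eyes.get_image(c)
    print(c,[(np.round(a['centre'],1).tolist(),round(a['p'],2),np.round(atz(c,a['centre'],.042)[:2],4).tolist()) for a in eyes.landmark_of('insert',c)])
    print('expected px of cassette (0,0,42)',proj(c,[.591,-.0386,.042]).round(1))
try: fit('insert',[.591,-.0386,.13],.042)
except Exception as e: print('fit',e)
```

```text
34.7 [0.56769319 0.15044655 0.12548095] [0.34622346 0.20372492 0.05263165]
top [([151.5, 297.0], 0.66, [0.3558, 0.3437]), ([297.1, 215.6], 0.59, [0.588, -0.0467])]
expected px of cassette (0,0,42) [294.2 214.5]
scene [([273.1, 222.5], 0.89, [0.6002, -0.0441]), ([296.5, 164.0], 0.87, [0.4672, 0.1405]), ([325.0, 132.3], 0.65, [0.4058, 0.299])]
expected px of cassette (0,0,42) [272.5 219.3]
insert ['top'] [ 0.5949 -0.0356  0.1613] 0.077
insert ['scene'] [ 0.5922 -0.035   0.1301] 0.097
insert ['top', 'scene'] [ 0.5945 -0.0355  0.143 ] 0.186
```

Run:
```python
from h import *
fr=lambda i:((i[...,2]>120)&(i[...,1]<60)&(i[...,0]<60))
fb=lambda i:((i[...,0]>110)&(i[...,2]<90))
for c in('scene','top'):
    a=cv2.imread(f'pics/{c}0.png').astype(int);b=eyes.get_image(c).astype(int)
    u,v=proj(c,[.591,-.038,.05]).astype(int);s=np.s_[v-35:v+35,u-35:u+35]
    print(c,[(f(a)[s].sum(),f(b)[s].sum()) for f in(fr,fb)])
print(bot.job_done())
```

```text
scene [(np.int64(226), np.int64(246)), (np.int64(231), np.int64(0))]
top [(np.int64(210), np.int64(195)), (np.int64(298), np.int64(7))]
the job is handed in; nothing more can be done
None
```

The separator is clipped in under both lips and the insert rests on it, released; the job is handed in. I don't have the verdict: the seating rests on contact at about z = 42 mm, image fits put the insert within about 4 mm of the middle, and my last image check couldn't see the blue lip, probably because the arm was in the way.

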